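# Rebuild the burr stack of a coffee grinder

### The job

Rebuild the coffee grinder on its base: over the spindle go, from the bottom up, the blue drive disc, the bright steel burr and the brass ring, each lowered flat onto the one below before you let go rather than dropped, and last the red cap is set centred on top of them. Leave the old rusty burr, the screw cup and the grease jar where they are, and let go of everything at the end.

Things in the scene. Friction and masses are not known exactly. Their poses are not given: they have to be found in the camera images.
- grinder_base: grinder base, fixed to the bench: a cream gearbox block 96 x 96 mm and 26 mm high, on it a round dark grey seat of 80 mm diameter whose flat top is 40 mm above the bench, and in its centre an upright steel spindle of 14 mm diameter whose top is 92 mm above the bench (52 mm above the seat); its last 8 mm taper to 6 mm diameter. Origin: underside of the block, on the spindle's axis; z up. It turns up at any of the places where parts lie
- drive_disc: a plain ring lying flat, blue plastic with six dark ribs drawn on top: outer diameter 56 mm, through bore 26 mm, 18 mm high, about 60 g. Origin: centre of its underside; z up along its axis
- steel_burr: a plain ring lying flat, bright steel with slanting teeth drawn on top: outer diameter 50 mm, through bore 26 mm, 18 mm high, about 150 g. Origin: centre of its underside; z up along its axis
- brass_ring: a plain ring lying flat, plain yellow brass: outer diameter 44 mm, through bore 26 mm, 18 mm high, about 120 g. Origin: centre of its underside; z up along its axis
- red_cap: a solid round red plastic cap with a white bar drawn across its top (under 2 mm proud): diameter 50 mm, 22 mm high, about 50 g, flat underside without a bore. The three rings stacked on the seat reach 94 mm above the bench, 2 mm over the spindle's top, so the cap lies flat on the brass ring. Origin: centre of its underside; z up
- rusty_burr: the old burr, to be left alone: same size and shape as the steel burr (50 mm, 18 mm high, loose) but dark rusty brown. Origin: centre of its underside
- screw_cup: a small open steel cup with screws in it, to be left alone: 58 mm across the rim, 28 mm high, loose. Origin: centre of its underside
- grease_jar: a small closed amber glass jar with a white lid, to be left alone: 40 mm diameter, 42 mm high, loose. Origin: centre of its underside
Not all that is in view belongs to the job. There is more than one size of the red_cap; the one meant has the size given above. There is more than one size of the steel_burr; the job needs the larger.

How it is judged:
By the outcome, as a careful person would: the job done as asked, in the order asked, and still so for the second after the job is handed in, with the robot touching nothing.
It also fails if it takes over 102 s, if anything falls off the work surface, if the arm or the gripper's body presses on something with over 40 N, if the wrist force passes 120 N, or if a joint passes its speed limit or range.

### The arm

A 6-joint arm with a two-finger parallel gripper is mounted at the origin on the work surface. World frame = base frame: x ahead of the robot, y to its left, z up, the work surface at z = 0. Lengths are in m, angles in rad, forces in N, time in s.
With the tool pointing down it reaches from about 0.375 to 0.975 m from the base axis. Payload 3.8 kg.
Tool frame: the origin (TCP) lies on the centre line of the jaws, within the pads' length; the fingertips stand 22 mm ahead of it and the grasp point (between the pads) lies 3 mm ahead of it; z points along the fingers, x is the direction in which the jaws open and shut, and the axes are right-handed (so a half turn about z gives the same grasp; the last joint's range is limited). The gripper opens to 85 mm and grips with 20 to 120 N. Pads are 22 mm wide; open, the fingers measure 114 mm over their backs; the gripper's body (76 mm by 85 mm) begins 54 mm behind the grasp point. The pads swing forward as they close: fully open they stand 13 mm farther back than shut.
Start: joints at [-1.297, 0.264, 1.604, -0, 1.274, -0.037], TCP at [0.206, -0.643, 0.253] pointing down, gripper open.
Joint ranges: [-2.63, 2.63], [-0.94, 2.18], [0.31, 2.57], [-1.31, 4.45], [0, 2.66], [-2.55, 2.55]. Speed limits (rad/s): [2.57, 2.57, 3.14, 3.14, 3.14, 3.14].

### API

Orientations are given as a rotation vector (axis times angle).
In Python, from workcell import bot, viewer gives the robot as it stands.
- The arm moves only by the tool move_arm, never from a script. Its argument "series" is text: rows parted by semicolons, each of 7 numbers parted by spaces: the turn, a rotation vector about the tool's x, y, z scaled (see below), then the shift along the tool's x, y, z scaled (see below), then the opening, from -1 (shut) to 1 (fully open). A call has exactly 8 rows; each row is the pose to reach, as a shift and turn from the pose commanded when the call began, along the tool's axes at that moment; what a row does not reach only later rows make up. The controller multiplies each number of a shift by 100 mm and each number of a turn by 120 degrees. A row lasts 1/10 s, in which the tool goes at most 50 mm and 8.59 degrees, less where a joint would pass 70% of its speed; a pose out of reach is approached as far as the arm can. A call with a number of a shift or a turn outside -1 to 1 is refused whole. A call with a gripper value outside its range is refused whole. The fingers move at their own pace and stop on an object; "squeeze" is the grip in N (left out, the last holds). Time passes only in rows, so rows that repeat a pose let the fingers close, or fill a call up. It gives the time, the measured TCP pose, the force and the opening at its end, in the units of the state.
- bot.read_state(): the state, without advancing time (a new reading comes with each control period).
- viewer.read_camera(name): name is "side" or "top"; returns a dict with "pixels" (420x560x3 uint8, red, green, blue), "K" (3x3 intrinsics, pixels), "dist" ([k1, k2, p1, p2, k3] as OpenCV has them; the pictures are not rectified), "world_to_cam" (4x4, takes a point from world to camera coordinates). Camera axes: x right, y up, looking along -z (the intrinsics and any distortion apply to the point x, -y, -z); pixel columns grow to the right and rows downward; lengths in m; the calibration is good to about 2 mm. A picture is of the moment at which its call begins. There is no depth.
- bot.finish_job(): hands the job in, once; it reports no verdict.
The state is a dict: "time": time; "q": joint angles; "joint_vel": joint speeds; "joint_torque": joint torques, N m; "tool_pos": TCP position; "tcp_rot": TCP orientation; "wrist_force": force on the tool from outside, world axes, zero at the start; "torque": the same for the moment, N m; "width": opening from 0.0 (shut) to 1.0 (fully open).
Only numpy, scipy, OpenCV 4.12 (cv2) and the standard library are available. Lean on these libraries where they do the work, as an engineer would, in place of code of your own. Each camera call takes 0.05 s, during which the arm holds its last target.

## Working session

There is one attempt and no reset: what is moved stays moved. The work goes in short steps, Python scripts to look and compute and a tool call to move; the robot and the scene stay as the last step left them, time stands still between calls to the robot, and variables do not carry over. Pictures are saved under pics/ and viewed, and the job is handed in when it is done.

Besides the shell and the picture viewer there is one more tool, called after "Request:" as name(argument=value, ...), one argument or row to a line, values as JSON. move_arm: Moves the arm, as the interface text tells. Its arguments: {"type":"object","properties":{"series":{"type":"string"},"squeeze":{"type":"number"}},"required":["series"]}

```bash
mkdir -p pics; ls; cat > h.py <<'E'
import numpy as np, cv2
from workcell import bot, viewer
def snap(n,tag):
    c=viewer.read_camera(n); cv2.imwrite(f'pics/{tag}.png',c['pixels'][:,:,::-1]); return c
def ray(c,uv):
    p=cv2.undistortPoints(np.array(uv,float).reshape(-1,1,2),c['K'],np.array(c['dist'],float)).reshape(-1,2)
    d=np.c_[p[:,0],-p[:,1],-np.ones(len(p))]
    T=np.array(c['world_to_cam']);R=T[:3,:3];o=-R.T@T[:3,3]
    return o,d@R
def onz(c,uv,z):
    o,d=ray(c,uv); return o+d*((z-o[2])/d[:,2])[:,None]
def proj(c,X):
    X=np.array(X,float).reshape(-1,3);T=np.array(c['world_to_cam']);p=X@T[:3,:3].T+T[:3,3]
    p=p*[1,-1,-1]
    return cv2.projectPoints(p,np.zeros(3),np.zeros(3),c['K'],np.array(c['dist'],float))[0].reshape(-1,2)
E
python3 - <<'E'
from h import *
print({k:np.round(v,3) for k,v in bot.read_state().items()})
for n in('top','side'):
    c=snap(n,n+'0');T=np.array(c['world_to_cam']);print(n,c['K'],c['dist'],-T[:3,:3].T@T[:3,3],T[:3,:3].round(3))
E
```

```text
pics
{'time': np.float64(0.0), 'q': array([-1.297,  0.265,  1.605,  0.   ,  1.274, -0.037]), 'joint_vel': array([ 0.   , -0.001, -0.002,  0.001, -0.001,  0.001]), 'joint_torque': array([ 1.0000e-03, -5.1510e+01, -3.6732e+01, -0.0000e+00,  1.3000e-02,
       -0.0000e+00]), 'tool_pos': array([ 0.206, -0.642,  0.252]), 'tcp_rot': array([-2.537,  1.85 ,  0.003]), 'wrist_force': array([-0.498, -0.243,  0.58 ]), 'torque': array([-0.061,  0.038,  0.018]), 'width': np.float64(0.997)}
top [[464.76038662   0.         276.29204729]
 [  0.         464.76038662 206.26175003]
 [  0.           0.           1.        ]] [0.03658823 0.         0.         0.         0.        ] [0.42816694 0.0029577  1.00320583] [[-0.01  -1.     0.005]
 [ 0.996 -0.01   0.083]
 [-0.083  0.006  0.997]]
side [[397.53307524   0.         279.42107266]
 [  0.         397.53307524 207.28538945]
 [  0.           0.           1.        ]] [-0.11758457  0.          0.          0.          0.        ] [0.39556365 0.71193337 0.631769  ] [[-0.985 -0.174  0.006]
 [ 0.114 -0.619  0.777]
 [-0.132  0.766  0.629]]
```

View pics/top0.png

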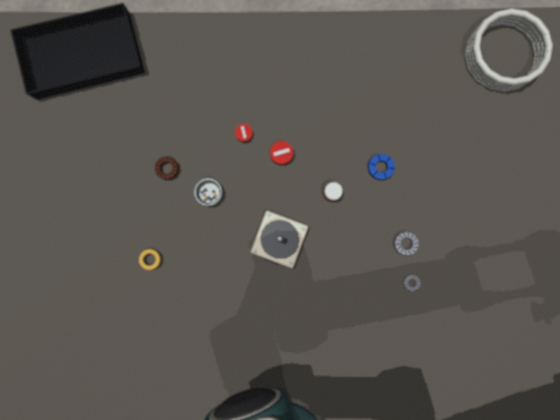

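View pics/side0.png

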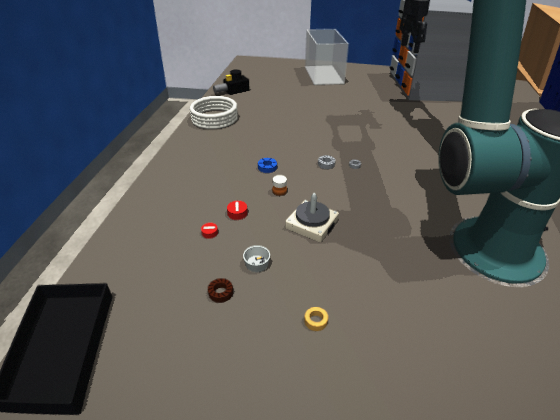

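The top view shows:
- base at (280,239)
- blue disc (382,167)
- large steel burr (406,243), with a smaller one at (412,283)
- brass ring (150,260)
- large red cap (282,152), with a smaller one at (244,132)
- jar (333,191)
- cup (208,192)
- rusty burr (166,168)

Next I measure the positions.

```bash
cat > m.py <<'E'
from h import *
def mask(c,kind):
    px=c['pixels']; hsv=cv2.cvtColor(px,cv2.COLOR_RGB2HSV);H,S,V=[hsv[:,:,i].astype(int) for i in range(3)]
    if kind=='blue': m=(H>105)&(H<128)&(S>140)&(V>50)
    if kind=='brass': m=(H>15)&(H<30)&(S>130)&(V>90)
    if kind=='red': m=((H<6)|(H>174))&(S>150)&(V>110)
    if kind=='steel': m=(S<60)&(V>95)
    return m.astype(np.uint8)
def blobs(c,kind,near,h,rad=26):
    # near: approximate world xy; h: height; silhouette centroid is taken at mid height
    u,v=proj(c,[[near[0],near[1],h/2]])[0]
    m=mask(c,kind); z=np.zeros_like(m); cv2.circle(z,(int(u),int(v)),rad,1,-1); m=m&z
    cs,_=cv2.findContours(m,cv2.RETR_EXTERNAL,cv2.CHAIN_APPROX_NONE)
    if not cs: return None
    hull=cv2.convexHull(max(cs,key=cv2.contourArea)); M=cv2.moments(hull)
    uv=[M['m10']/M['m00'],M['m01']/M['m00']]
    e=cv2.minAreaRect(hull)[1]
    return uv,onz(c,[uv],h/2)[0][:2],e
E
python3 - <<'E'
from m import *
t=viewer.read_camera('top');s=viewer.read_camera('side')
L=dict(blue=('blue',(382,167),.018),steel=('steel',(406,243),.018),small=('steel',(412,283),.018),brass=('brass',(150,260),.018),cap=('red',(282,152),.022),scap=('red',(244,132),.022))
for k,(kind,p,h) in L.items():
    n=onz(t,[p],h/2)[0]
    for nm,c in(('t',t),('s',s)):
        r=blobs(c,kind,n[:2],h,22)
        if r is None: print(k,nm,None);continue
        d=np.linalg.norm(proj(c,[[*r[1],h/2]])[0]-proj(c,[[r[1][0]+.001,r[1][1],h/2]])[0])
        print(k,nm,np.round(r[0],1),r[1].round(4),'rect mm',np.round(np.array(r[2])/d,1))
for n,c,b in(('top',t,(240,200,320,280)),('side',s,(275,180,355,250))):
    x0,y0,x1,y1=b
    cv2.imwrite(f'pics/base_{n}.png',cv2.resize(c['pixels'][y0:y1,x0:x1,::-1],None,fx=8,fy=8,interpolation=cv2.INTER_CUBIC))
E
```

```text
blue t [380.9 166.5] [ 0.5951 -0.2296] rect mm [54. 54.]
blue s [266.9 164.8] [ 0.5951 -0.2299] rect mm [40.8 52.5]
steel t [407.1 243.2] [ 0.4295 -0.2806] rect mm [50.9 50.9]
steel s [325. 161.] [ 0.4326 -0.2813] rect mm [126.5 126.5]
small t [411.9 282.4] [ 0.3469 -0.2877] rect mm [32.4 31. ]
small s [354. 162.] [ 0.3485 -0.2921] rect mm [125.9 125.9]
brass t [149.6 259. ] [0.4018 0.2665] rect mm [42.1 44.2]
brass s [315.9 318.4] [0.4018 0.2663] rect mm [42.7 40.9]
cap t [281.3 152.2] [ 0.6282 -0.0148] rect mm [48.2 50.3]
cap s [235.9 208.7] [ 0.6305 -0.0182] rect mm [39.8 54.3]
scap t [243.5 132.4] [0.6723 0.0667] rect mm [37.4 36.4]
scap s [208.7 229.3] [0.6734 0.0668] rect mm [32.3 37.8]
```

```bash
ls pics
```

```text
base_side.png
base_top.png
side0.png
top0.png
```

View pics/base_top.png

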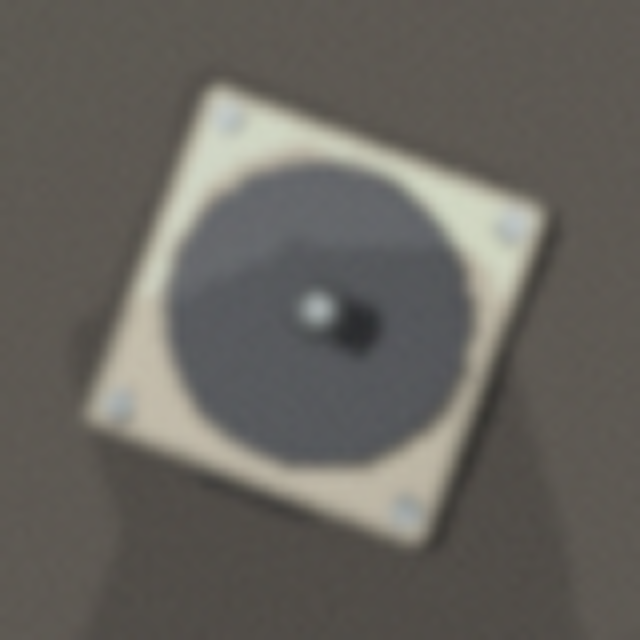

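View pics/base_side.png

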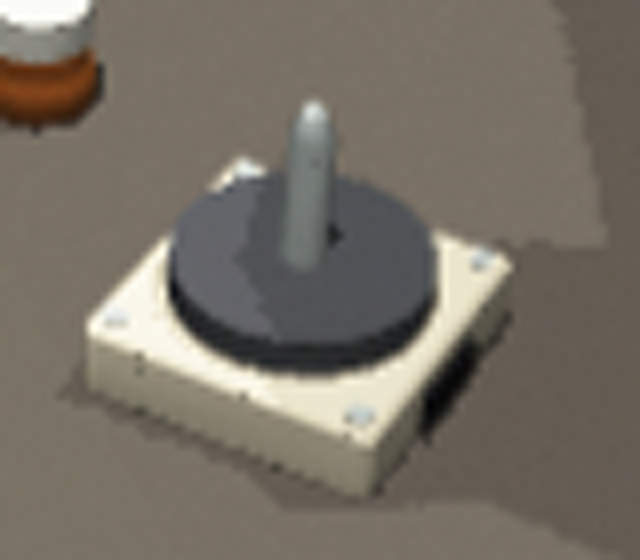

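```bash
python3 - <<'E'
from m import *
t=viewer.read_camera('top');s=viewer.read_camera('side')
f=lambda p,o:[(p[0]+.5)/8-.5+o[0],(p[1]+.5)/8-.5+o[1]]
ot,os=(240,200),(275,180)
cs=[f(p,ot) for p in((216,82),(548,205),(425,545),(88,418))]
P=onz(t,cs,.026);print('corners',P.round(4)[:,:2],'mean',P.mean(0).round(4), np.linalg.norm(np.roll(P,1,0)-P,axis=1))
print('disc',onz(t,[f((319.5,313),ot)],.04),'tip',onz(t,[f((317,309),ot)],.092))
print('side tip',onz(s,[f((315,103),os)],.092),'root',onz(s,[f((303,263),os)],.04))
cs=[f(p,os) for p in((88,327),(370,447),(512,264),(243,158))]
P=onz(s,cs,.026);print('sidecorners',P.mean(0).round(4),np.linalg.norm(np.roll(P,1,0)-P,axis=1).round(4))
# fixed crop
for n,p in(('steel',(325,161)),('cap',(237,209))):
    x,y=p
    cv2.imwrite(f'pics/{n}_s.png',cv2.resize(s['pixels'][y-25:y+25,x-30:x+45,::-1],None,fx=8,fy=8,interpolation=cv2.INTER_CUBIC))
E
```

```text
corners [[ 0.5024  0.0178]
 [ 0.4691 -0.0692]
 [ 0.3808 -0.0357]
 [ 0.4146  0.052 ]] mean [ 0.4417 -0.0088  0.026 ] [0.09417443 0.09314217 0.09445575 0.09397162]
disc [[ 0.441199   -0.00866684  0.04      ]] tip [[ 0.4414769  -0.00743857  0.092     ]]
side tip [[ 0.4411027  -0.01148433  0.092     ]] root [[ 0.44056318 -0.00310719  0.04      ]]
sidecorners [ 0.44   -0.0054  0.026 ] [0.0942 0.0931 0.0939 0.0932]
```

View pics/steel_s.png

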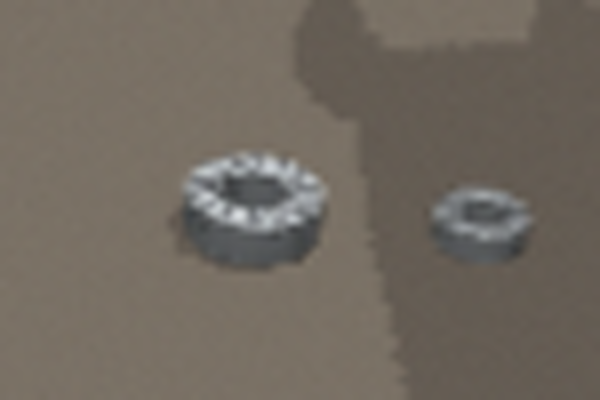

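View pics/cap_s.png

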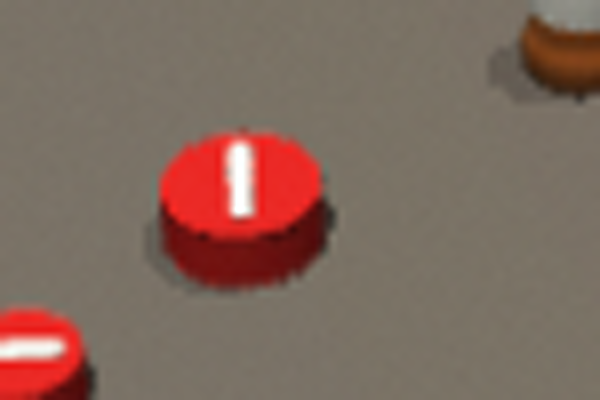

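Each position agrees between the two views to about 2–3 mm. Base is at about (0.441,-0.008). Yaw can stay as it is, since the neighbours clear the fingers. I'll work out the moves in tool axes.

```bash
cat > d.py <<'E'
import sys
from h import *
r=bot.read_state();R=cv2.Rodrigues(np.array(r['tcp_rot'],float))[0];p=np.array(r['tool_pos'])
t=np.array([float(a) for a in sys.argv[1:4]])
print('units',(R.T@(t-p)/.1).round(3),'pos',p.round(4),'xaxis',R[:,0].round(4),'z',R[:,2].round(4),'w',round(float(r['width']),3),'t',round(float(r['time']),2),'F',np.round(r['wrist_force'],2))
E
python3 d.py .595 -.23 .12
```

```text
units [-2.737 -4.961  1.331] pos [ 0.2064 -0.6424  0.2528] xaxis [ 3.059e-01 -9.521e-01 -8.000e-04] z [-2.e-04  7.e-04 -1.e+00] w 1.0 t 0.3 F [0.23 0.2  0.59]
```

Request:
move_arm(
  series="0 0 0 -0.07 -0.13 0 1;0 0 0 -0.14 -0.25 0 1;0 0 0 -0.21 -0.38 0 1;0 0 0 -0.28 -0.5 0 1;0 0 0 -0.35 -0.63 0 1;0 0 0 -0.42 -0.75 0 1;0 0 0 -0.49 -0.88 0 1;0 0 0 -0.55 -1 0 1",
  squeeze=40,
)

```text
time: 1.1
tool_pos: [0.2858, -0.5587, 0.2533]
tcp_rot: [-2.539, 1.85, -0.0]
wrist_force: [-1.0, -0.7, -0.1]
width: 0.998
```

Request:
move_arm(
  series="0 0 0 -0.07 -0.13 0 1;0 0 0 -0.14 -0.25 0 1;0 0 0 -0.21 -0.38 0 1;0 0 0 -0.28 -0.5 0 1;0 0 0 -0.35 -0.63 0 1;0 0 0 -0.42 -0.75 0 1;0 0 0 -0.49 -0.88 0 1;0 0 0 -0.55 -1 0 1",
)

```text
time: 1.9
tool_pos: [0.364, -0.4758, 0.2533]
tcp_rot: [-2.539, 1.851, -0.0]
wrist_force: [-0.1, 0.7, -0.4]
width: 1.001
```

Request:
move_arm(
  series="0 0 0 -0.07 -0.13 0 1;0 0 0 -0.14 -0.25 0 1;0 0 0 -0.21 -0.38 0.1 1;0 0 0 -0.28 -0.5 0.2 1;0 0 0 -0.35 -0.63 0.2 1;0 0 0 -0.42 -0.75 0.3 1;0 0 0 -0.49 -0.88 0.4 1;0 0 0 -0.55 -1 0.4 1",
)

```text
time: 2.7
tool_pos: [0.4415, -0.3919, 0.2109]
tcp_rot: [-2.538, 1.85, 0.006]
wrist_force: [0.1, 0.5, 0.6]
width: 0.999
```

Request:
move_arm(
  series="0 0 0 -0.07 -0.13 0 1;0 0 0 -0.14 -0.25 0 1;0 0 0 -0.21 -0.38 0.1 1;0 0 0 -0.28 -0.5 0.2 1;0 0 0 -0.35 -0.63 0.2 1;0 0 0 -0.42 -0.75 0.3 1;0 0 0 -0.49 -0.88 0.4 1;0 0 0 -0.55 -1 0.4 1",
)

```text
time: 3.5
tool_pos: [0.5196, -0.3091, 0.1709]
tcp_rot: [2.539, -1.851, -0.006]
wrist_force: [-0.4, 1.1, -0.6]
width: 0.999
```

```bash
python3 d.py .595 -.23 .08
```

```text
units [-0.52  -0.962  0.908] pos [ 0.5196 -0.3091  0.1709] xaxis [ 0.3059 -0.952  -0.003 ] z [-0.0032  0.0021 -1.    ] w 0.999 t 3.5 F [-0.4   1.05 -0.57]
```

Request:
move_arm(
  series="0 0 0 -0.07 -0.13 0.1 1;0 0 0 -0.14 -0.25 0.2 1;0 0 0 -0.21 -0.38 0.3 1;0 0 0 -0.28 -0.5 0.45 1;0 0 0 -0.35 -0.63 0.6 1;0 0 0 -0.42 -0.75 0.7 1;0 0 0 -0.49 -0.88 0.8 1;0 0 0 -0.52 -0.96 0.91 1",
)

```text
time: 4.3
tool_pos: [0.5966, -0.2309, 0.0815]
tcp_rot: [-2.539, 1.85, -0.0]
wrist_force: [0.3, -0.3, 0.4]
width: 0.999
```

```bash
python3 d.py .595 -.23 .026; python3 - <<'E'
from h import *
c=snap('side','s1');x,y=267,155
cv2.imwrite('pics/s1c.png',cv2.resize(c['pixels'][y-40:y+35,x-50:x+50,::-1],None,fx=8,fy=8,interpolation=cv2.INTER_CUBIC))
c=snap('top','t1');x,y=382,167
cv2.imwrite('pics/t1c.png',cv2.resize(c['pixels'][y-35:y+35,x-45:x+45,::-1],None,fx=8,fy=8,interpolation=cv2.INTER_CUBIC))
E
```

```text
units [-0.013  0.013  0.555] pos [ 0.5966 -0.2309  0.0815] xaxis [ 3.066e-01 -9.518e-01  1.000e-04] z [ 4.e-04  0.e+00 -1.e+00] w 0.999 t 4.3 F [ 0.27 -0.31  0.41]
```

View pics/s1c.png

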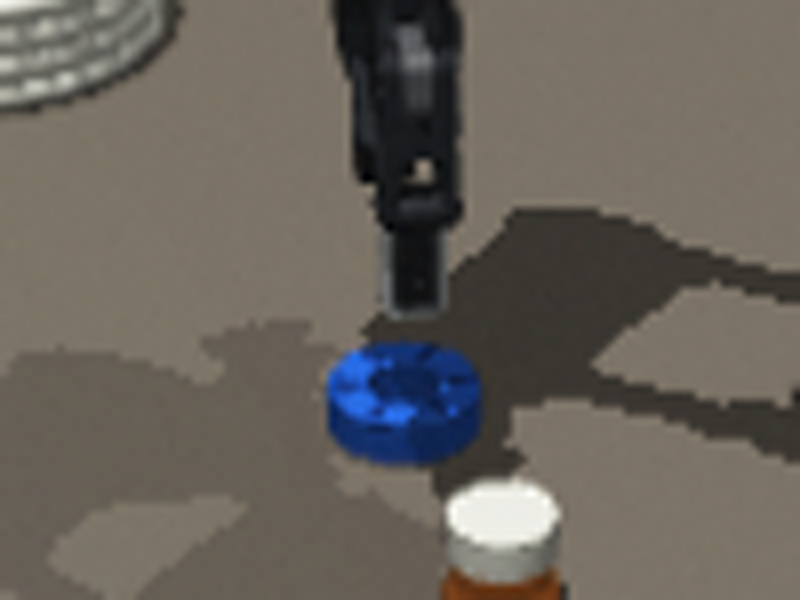

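View pics/t1c.png

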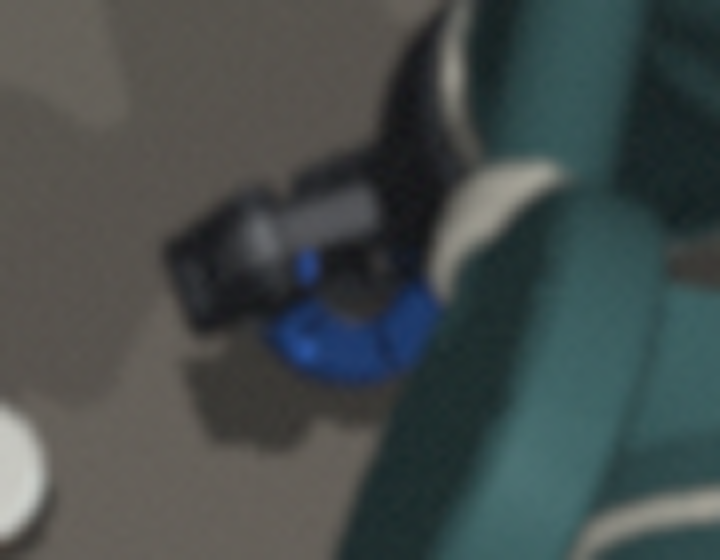

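```bash
python3 - <<'E'
from h import *
c=viewer.read_camera('side')
p=np.array([.5966,-.2309]);x=np.array([.3066,-.9518])
for s in(-.0425,-.057):
  for z in (.05,.06,.065,.07,.075): print(s,z,proj(c,[[*(p+s*x),z]])[0].round(1))
E
```

```text
-0.0425 0.05 [268.  160.3]
-0.0425 0.06 [268.  157.2]
-0.0425 0.065 [267.9 155.6]
-0.0425 0.07 [267.9 154. ]
-0.0425 0.075 [267.9 152.4]
-0.057 0.05 [268.6 163.2]
-0.057 0.06 [268.6 160. ]
-0.057 0.065 [268.6 158.4]
-0.057 0.07 [268.5 156.8]
-0.057 0.075 [268.5 155.2]
```

The side view shows the open near finger's tip at (268,155), which puts it about 10 mm ahead of the TCP. So the 22 mm figure applies when shut. Gripping at TCP z≈0.023 is safe.

Request:
move_arm(
  series="0 0 0 -0.01 0.01 0.12 1;0 0 0 -0.01 0.01 0.24 1;0 0 0 -0.01 0.01 0.36 1;0 0 0 -0.01 0.01 0.48 1;0 0 0 -0.01 0.01 0.58 1;0 0 0 -0.01 0.01 0.58 0.5;0 0 0 -0.01 0.01 0.58 0.3;0 0 0 -0.01 0.01 0.58 -0.5",
)

```text
time: 5.25
tool_pos: [0.595, -0.2317, 0.0252]
tcp_rot: [-2.538, 1.851, -0.002]
wrist_force: [-0.9, -0.3, -0.2]
width: 0.622
```

Request:
move_arm(
  series="0 0 0 0 0 0 -1;0 0 0 0 0 0 -1;0 0 0 0 0 0 -1;0 0 0 0 0 -0.1 -1;0 0 0 0 0 -0.25 -1;0 0 0 0 0 -0.45 -1;0 0 0 0 0 -0.65 -1;0 0 0 0 0 -0.85 -1",
)

```text
time: 6.05
tool_pos: [0.5947, -0.2315, 0.1117]
tcp_rot: [-2.538, 1.851, -0.003]
wrist_force: [0.2, 0.0, -0.4]
width: 0.631
```

```bash
python3 d.py .441 -.008 .13; python3 - <<'E'
from h import *
c=snap('side','s2');x,y=267,140
cv2.imwrite('pics/s2c.png',cv2.resize(c['pixels'][y-40:y+35,x-50:x+50,::-1],None,fx=8,fy=8,interpolation=cv2.INTER_CUBIC))
E
```

```text
units [-2.598  0.779 -0.187] pos [ 0.5947 -0.2315  0.1117] xaxis [ 0.3059 -0.9521  0.0011] z [ 1.5e-03 -7.0e-04 -1.0e+00] w 0.631 t 6.05 F [ 0.25  0.04 -0.39]
```

View pics/s2c.png

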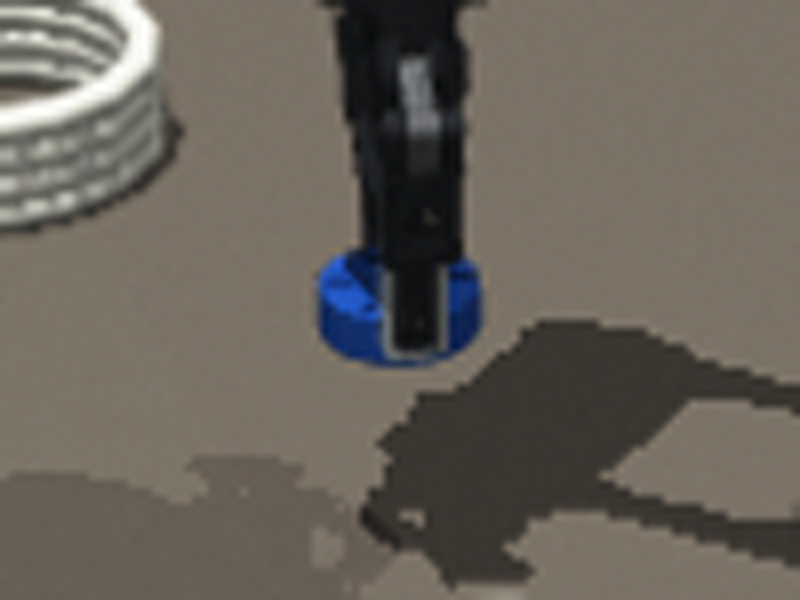

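```bash
python3 - <<'E'
from m import *
c=viewer.read_camera('side')
u,v=266,150
m=mask(c,'blue');z=np.zeros_like(m);cv2.circle(z,(u,v),26,1,-1);m&=z
ys,xs=np.nonzero(m);hull=cv2.convexHull(np.c_[xs,ys].astype(np.int32));M=cv2.moments(hull);uv=[M['m10']/M['m00'],M['m01']/M['m00']]
print(uv,onz(c,[uv],.0975),cv2.boundingRect(hull))
E
```

```text
[265.39233038348084, 136.14306784660766] [[ 0.5997938  -0.23734131  0.0975    ]] (256, 129, 20, 15)
```

```bash
python3 - <<'E'
from m import *
c=viewer.read_camera('side')
print(proj(c,[[.5947,-.2315,.0975],[.5947,-.2315,.106],[.5947,-.2315,.0885]]))
m=mask(c,'blue')
for y in range(126,150): print(y,''.join('#' if a else '.' for a in m[y,250:285]))
R=np.array(c['world_to_cam'])
E
```

```text
[[266.78241574 137.32697899]
 [266.74174429 134.57939196]
 [266.82522919 140.20940907]]
126 ...................................
127 ...................................
128 ...................................
129 ...................................
130 ...................................
131 ........#####......................
132 .......######.........###..........
133 ......#######.........####.........
134 ......#######.........####.........
135 ......#######.........####.........
136 ......#######.........####.........
137 ......########........####.........
138 ......########........####.........
139 ......########........####.........
140 .......#######........###..........
141 .......#######........###..........
142 ........######........##...........
143 ..........####.....................
144 ...................................
145 ...................................
146 ...................................
147 ...................................
148 ...................................
149 ...................................
```

Request:
move_arm(
  series="0 0 0 -0.1 0.03 -0.1 -1;0 0 0 -0.2 0.06 -0.2 -1;0 0 0 -0.3 0.09 -0.3 -1;0 0 0 -0.4 0.12 -0.36 -1;0 0 0 -0.5 0.15 -0.36 -1;0 0 0 -0.6 0.18 -0.36 -1;0 0 0 -0.75 0.22 -0.36 -1;0 0 0 -0.87 0.26 -0.36 -1",
)

```text
time: 7.0
tool_pos: [0.5416, -0.1551, 0.1446]
tcp_rot: [2.538, -1.851, -0.002]
wrist_force: [-0.1, 0.0, -0.5]
width: 0.626
```

Request:
move_arm(
  series="0 0 0 -0.1 0.03 0 -1;0 0 0 -0.2 0.06 0 -1;0 0 0 -0.3 0.09 0 -1;0 0 0 -0.4 0.12 0 -1;0 0 0 -0.5 0.15 0 -1;0 0 0 -0.6 0.18 0 -1;0 0 0 -0.75 0.22 0 -1;0 0 0 -0.87 0.26 0 -1",
)

```text
time: 7.8
tool_pos: [0.4907, -0.0805, 0.1452]
tcp_rot: [-2.538, 1.851, 0.001]
wrist_force: [0.3, 0.4, -0.4]
width: 0.627
```

Request:
move_arm(
  series="0 0 0 -0.1 0.03 0 -1;0 0 0 -0.2 0.06 0 -1;0 0 0 -0.3 0.09 0 -1;0 0 0 -0.4 0.12 0 -1;0 0 0 -0.55 0.15 0 -1;0 0 0 -0.7 0.2 0 -1;0 0 0 -0.82 0.24 0 -1;0 0 0 -0.86 0.26 0 -1",
)

```text
time: 8.6
tool_pos: [0.4393, -0.0064, 0.1451]
tcp_rot: [2.54, -1.849, -0.001]
wrist_force: [0.5, 0.0, -0.7]
width: 0.625
```

```bash
python3 d.py .441 -.008 .13; python3 - <<'E'
from h import *
c=snap('side','s3');x,y=312,185
cv2.imwrite('pics/s3c.png',cv2.resize(c['pixels'][y-55:y+65,x-60:x+60,::-1],None,fx=5,fy=5,interpolation=cv2.INTER_CUBIC))
c=snap('top','t3');x,y=282,230
cv2.imwrite('pics/t3c.png',cv2.resize(c['pixels'][y-50:y+50,x-60:x+60,::-1],None,fx=6,fy=6,interpolation=cv2.INTER_CUBIC))
E
```

```text
units [ 0.02  -0.011  0.151] pos [ 0.4393 -0.0064  0.1451] xaxis [ 3.070e-01 -9.517e-01 -3.000e-04] z [-5.e-04  2.e-04 -1.e+00] w 0.625 t 8.6 F [ 0.47  0.04 -0.72]
```

View pics/s3c.png

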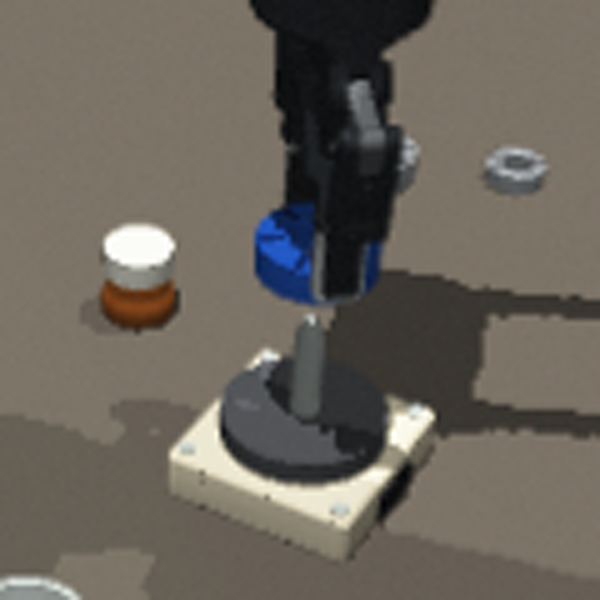

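View pics/t3c.png

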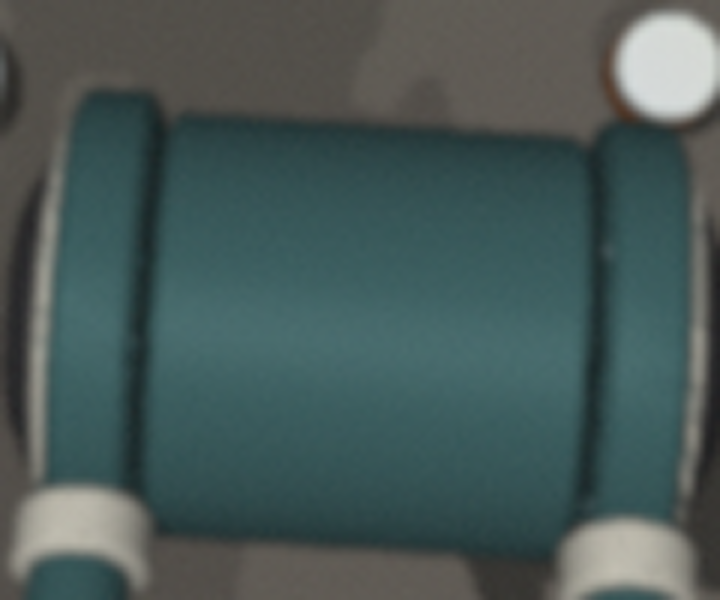

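```bash
python3 - <<'E'
from m import *
c=viewer.read_camera('side')
f=lambda u,v:np.round([(u+.5)/5-.5+252,(v+.5)/5-.5+130],1)
print('obs tip',f(311,316),'root',f(304,414),'disc edge L/R',f(255,255),f(382,255))
P=proj(c,[[.4413,-.008,z] for z in(.04,.092,.122,.13)]);print(P.round(1))
p=np.array([.4393,-.0064]);
print('held pred',proj(c,[[*p,.122],[*p,.1305],[*p,.139]]).round(1))
m=mask(c,'blue')
for y in range(168,194): print(y,''.join('#' if a else '.' for a in m[y,295:335]))
E
```

```text
obs tip [313.8 192.8] root [312.4 212.4] disc edge L/R [302.6 180.6] [328.  180.6]
[[312.4 211.1]
 [313.7 193.3]
 [314.5 182.5]
 [314.7 179.5]]
held pred [[315.3 183. ]
 [315.6 179.9]
 [315.8 176.7]]
168 ........................................
169 ........................................
170 .................###....................
171 ..............######....................
172 ...........###.####.....................
173 .........##########.....................
174 .........###########....................
175 ........############....................
176 ........###########.....................
177 ........###########.....................
178 ........###########............#........
179 ........###########...........##........
180 ........###########...........##........
181 ........###########...........##........
182 ........###########...........##........
183 ........###########...........##........
184 ........###########...........##........
185 .........##########...........##........
186 .........##########...........##........
187 ...........########...........#.........
188 ............#######.....................
189 ...............####.....................
190 ........................................
191 ........................................
192 ........................................
193 ........................................
```

Request:
move_arm(
  series="0 0 0 0.02 -0.01 0.05 -1;0 0 0 0.02 -0.01 0.15 -1;0 0 0 0.02 -0.01 0.25 -1;0 0 0 0.02 -0.01 0.35 -1;0 0 0 0.02 -0.01 0.45 -1;0 0 0 0.02 -0.01 0.55 -1;0 0 0 0.02 -0.01 0.65 -1;0 0 0 0.02 -0.01 0.7 -1",
)

```text
time: 9.55
tool_pos: [0.4412, -0.0092, 0.0739]
tcp_rot: [2.538, -1.85, -0.003]
wrist_force: [-0.6, -0.9, 0.0]
width: 0.629
```

```bash
python3 d.py .4405 -.0078 .064; python3 - <<'E'
from h import *
c=snap('side','s4');x,y=312,185
cv2.imwrite('pics/s4c.png',cv2.resize(c['pixels'][y-55:y+65,x-60:x+60,::-1],None,fx=5,fy=5,interpolation=cv2.INTER_CUBIC))
E
```

```text
units [-0.015  0.002  0.099] pos [ 0.4412 -0.0092  0.0739] xaxis [ 3.058e-01 -9.521e-01 -7.000e-04] z [-1.9e-03  2.0e-04 -1.0e+00] w 0.629 t 9.55 F [-0.61 -0.9   0.02]
```

View pics/s4c.png

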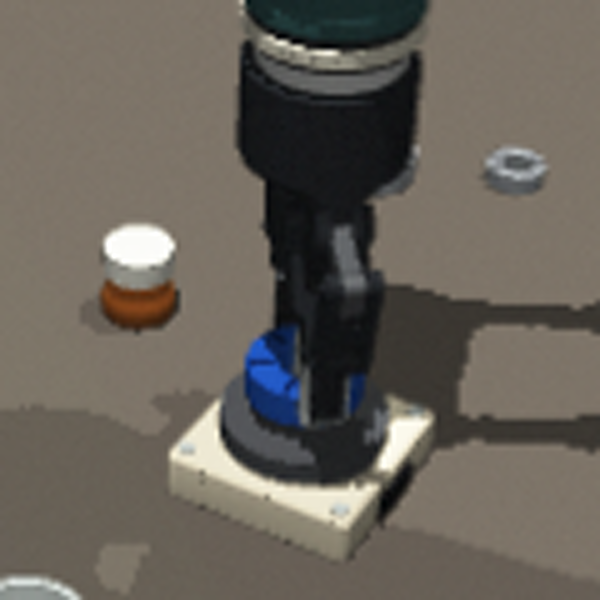

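The disc is threaded over the spindle with no side force. Now I lower it the last few mm slowly.

Request:
move_arm(
  series="0 0 0 0 0 0.02 -1;0 0 0 0 0 0.03 -1;0 0 0 0 0 0.04 -1;0 0 0 0 0 0.05 -1;0 0 0 0 0 0.06 -1;0 0 0 0 0 0.07 -1;0 0 0 0 0 0.075 -1;0 0 0 0 0 0.08 -1",
)

```text
time: 10.4
tool_pos: [0.442, -0.0093, 0.0673]
tcp_rot: [-2.538, 1.851, -0.0]
wrist_force: [0.1, -0.6, 0.0]
width: 0.628
```

Request:
move_arm(
  series="0 0 0 0 0 0.005 -1;0 0 0 0 0 0.01 -1;0 0 0 0 0 0.01 -1;0 0 0 0 0 0.015 -1;0 0 0 0 0 0.015 -1;0 0 0 0 0 0.02 -1;0 0 0 0 0 0.02 -1;0 0 0 0 0 0.02 -1",
)

```text
time: 11.2
tool_pos: [0.442, -0.0093, 0.0653]
tcp_rot: [2.538, -1.851, -0.0]
wrist_force: [-0.5, 0.3, -1.3]
width: 0.629
```

Request:
move_arm(
  series="0 0 0 0 0 0.005 -1;0 0 0 0 0 0.005 -1;0 0 0 0 0 0.01 -1;0 0 0 0 0 0.01 -1;0 0 0 0 0 0.015 -1;0 0 0 0 0 0.015 -1;0 0 0 0 0 0.015 -1;0 0 0 0 0 0.015 -1",
)

```text
time: 12.0
tool_pos: [0.4421, -0.0093, 0.0645]
tcp_rot: [2.538, -1.851, -0.0]
wrist_force: [-3.9, 0.1, 8.2]
width: 0.628
```

Contact shows as 8 N upward. Releasing.

Request:
move_arm(
  series="0 0 0 0 0 0 -0.2;0 0 0 0 0 0 0.4;0 0 0 0 0 0 1;0 0 0 0 0 0 1;0 0 0 0 0 0 1;0 0 0 0 0 -0.1 1;0 0 0 0 0 -0.3 1;0 0 0 0 0 -0.6 1",
)

```text
time: 12.8
tool_pos: [0.4404, -0.0092, 0.1234]
tcp_rot: [2.537, -1.85, -0.005]
wrist_force: [0.5, 0.4, -0.7]
width: 1.001
```

```bash
python3 d.py .4305 -.281 .14
```

```text
units [ 2.558  0.926 -0.167] pos [ 0.4404 -0.0092  0.1234] xaxis [ 0.3058 -0.9521 -0.0015] z [-4.e-03  3.e-04 -1.e+00] w 1.001 t 12.8 F [ 0.5   0.37 -0.71]
```

Request:
move_arm(
  series="0 0 0 0.05 0.02 -0.1 1;0 0 0 0.15 0.06 -0.16 1;0 0 0 0.25 0.1 -0.16 1;0 0 0 0.37 0.14 -0.16 1;0 0 0 0.5 0.18 -0.16 1;0 0 0 0.63 0.22 -0.16 1;0 0 0 0.75 0.27 -0.16 1;0 0 0 0.85 0.31 -0.16 1",
)

```text
time: 13.6
tool_pos: [0.4379, -0.101, 0.1391]
tcp_rot: [2.537, -1.852, -0.002]
wrist_force: [-0.5, 0.6, -0.7]
width: 0.999
```

Request:
move_arm(
  series="0 0 0 0.1 0.04 0 1;0 0 0 0.2 0.08 0 1;0 0 0 0.3 0.11 0 1;0 0 0 0.4 0.15 0 1;0 0 0 0.5 0.18 0 1;0 0 0 0.63 0.22 0 1;0 0 0 0.75 0.27 0 1;0 0 0 0.85 0.31 0 1",
)

```text
time: 14.4
tool_pos: [0.4349, -0.1913, 0.1398]
tcp_rot: [2.538, -1.851, 0.0]
wrist_force: [-0.1, -0.4, 0.2]
width: 1.001
```

```bash
python3 d.py .4305 -.281 .07; python3 - <<'E'
from m import *
c=snap('top','t5')
for k,n in(('blue',(.4413,-.008)),('steel',(.43,-.281))):
    h=.018 if k=='steel' else .098
    r=blobs(c,k,n,h,22);print(k,r)
x,y=282,240
a=cv2.resize(c['pixels'][y-40:y+40,x-50:x+50,::-1],None,fx=4,fy=4,interpolation=cv2.INTER_CUBIC)
x,y=407,243
b=cv2.resize(c['pixels'][y-40:y+40,x-50:x+50,::-1],None,fx=4,fy=4,interpolation=cv2.INTER_CUBIC)
cv2.imwrite('pics/t5c.png',np.hstack([a,b]))
E
```

```text
units [0.84  0.316 0.698] pos [ 0.4349 -0.1913  0.1398] xaxis [ 3.056e-01 -9.522e-01  1.000e-04] z [ 1.e-04 -1.e-04 -1.e+00] w 1.001 t 14.4 F [-0.14 -0.36  0.23]
blue ([280.1693270735524, 237.53145539906103], array([ 0.44342511, -0.00995484]), (25.0, 26.0))
steel ([397.98322460391427, 242.24293258776015], array([ 0.43168472, -0.26130389]), (39.0927619934082, 20.87156105041504))
```

View pics/t5c.png

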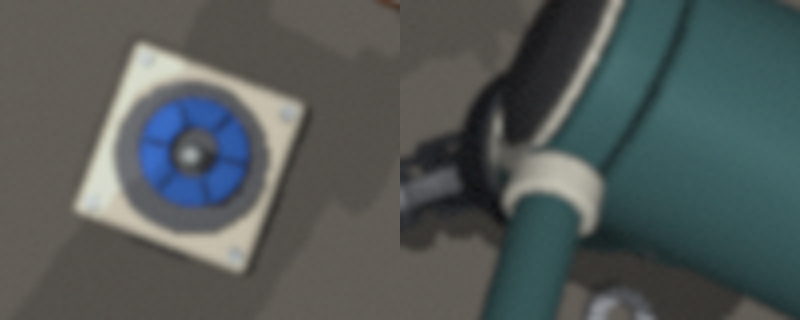

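The blue disc sits flat on the seat with the spindle centred in its bore (top view about (280,238)). Next is the steel burr.

Request:
move_arm(
  series="0 0 0 0.1 0.04 0 1;0 0 0 0.2 0.08 0.1 1;0 0 0 0.3 0.11 0.2 1;0 0 0 0.4 0.15 0.3 1;0 0 0 0.5 0.19 0.4 1;0 0 0 0.63 0.24 0.5 1;0 0 0 0.75 0.28 0.6 1;0 0 0 0.83 0.32 0.7 1",
)

```text
time: 15.25
tool_pos: [0.43, -0.2803, 0.0689]
tcp_rot: [2.538, -1.851, 0.0]
wrist_force: [0.1, -0.4, 0.1]
width: 1.003
```

```bash
python3 d.py .4300 -.280 .0235; python3 - <<'E'
from h import *
c=snap('side','s6');x,y=327,150
a=cv2.resize(c['pixels'][y-40:y+35,x-50:x+50,::-1],None,fx=8,fy=8,interpolation=cv2.INTER_CUBIC)
cv2.imwrite('pics/s6c.png',a)
E
```

```text
units [-0.003 -0.001  0.454] pos [ 0.43   -0.2803  0.0689] xaxis [ 3.053e-01 -9.522e-01  3.000e-04] z [ 2.e-04 -2.e-04 -1.e+00] w 1.003 t 15.25 F [ 0.13 -0.4   0.06]
```

View pics/s6c.png

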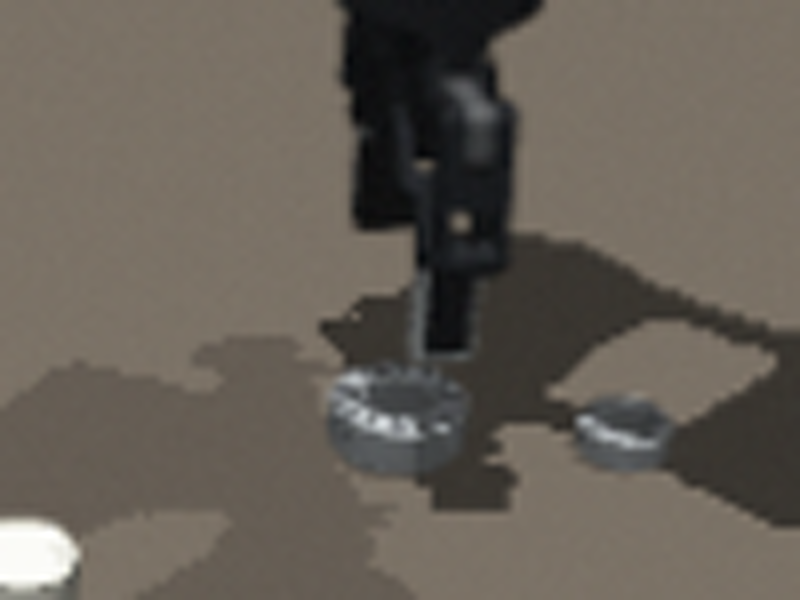

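```bash
python3 - <<'E'
from h import *
c=viewer.read_camera('side')
print(onz(c,[[326.3,159.5]],.018), proj(c,[[.43,-.280,.018]]))
E
```

```text
[[ 0.42906024 -0.27572674  0.018     ]] [[326.09758051 158.69521298]]
```

Request:
move_arm(
  series="0 0 0 0 0 0.12 1;0 0 0 0 0 0.24 1;0 0 0 0 0 0.36 1;0 0 0 0 0 0.45 1;0 0 0 0 0 0.45 1;0 0 0 0 0 0.45 0.5;0 0 0 0 0 0.45 0;0 0 0 0 0 0.45 -0.5",
)

```text
time: 16.15
tool_pos: [0.4306, -0.2793, 0.0258]
tcp_rot: [-2.538, 1.851, -0.002]
wrist_force: [0.4, 0.0, 0.1]
width: 0.558
```

Request:
move_arm(
  series="0 0 0 0 0 0 -1;0 0 0 0 0 0 -1;0 0 0 0 0 0 -1;0 0 0 0 0 -0.1 -1;0 0 0 0 0 -0.3 -1;0 0 0 0 0 -0.6 -1;0 0 0 0 0 -0.9 -1;0 0 0 0 0 -1 -1",
  squeeze=50,
)

```text
time: 16.95
tool_pos: [0.4315, -0.2801, 0.1282]
tcp_rot: [2.538, -1.851, 0.009]
wrist_force: [0.1, -0.7, -1.0]
width: 0.555
```

```bash
python3 d.py .440 -.008 .148; python3 - <<'E'
from h import *
c=snap('side','s7');x,y=327,135
a=cv2.resize(c['pixels'][y-40:y+35,x-50:x+50,::-1],None,fx=8,fy=8,interpolation=cv2.INTER_CUBIC)
cv2.imwrite('pics/s7c.png',a)
E
```

```text
units [-2.564 -0.914 -0.207] pos [ 0.4315 -0.2801  0.1282] xaxis [ 0.3058 -0.9521  0.0045] z [ 0.0044 -0.0033 -1.    ] w 0.555 t 16.95 F [ 0.13 -0.71 -0.99]
```

View pics/s7c.png

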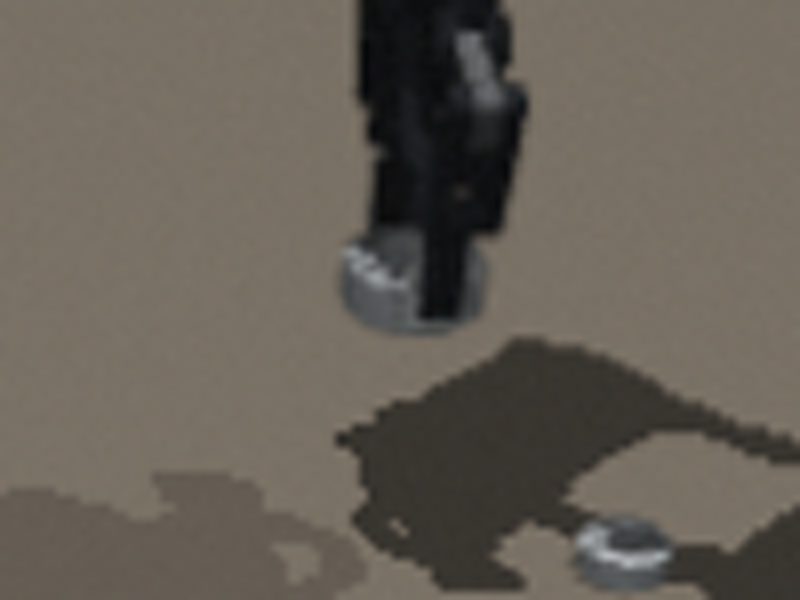

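Request:
move_arm(
  series="0 0 0 -0.1 -0.04 -0.05 -1;0 0 0 -0.2 -0.08 -0.1 -1;0 0 0 -0.3 -0.11 -0.15 -1;0 0 0 -0.4 -0.15 -0.2 -1;0 0 0 -0.5 -0.18 -0.21 -1;0 0 0 -0.63 -0.22 -0.21 -1;0 0 0 -0.75 -0.26 -0.21 -1;0 0 0 -0.86 -0.3 -0.21 -1",
)

```text
time: 17.8
tool_pos: [0.4318, -0.1865, 0.1455]
tcp_rot: [2.539, -1.85, -0.001]
wrist_force: [0.1, 0.1, -1.5]
width: 0.552
```

Request:
move_arm(
  series="0 0 0 -0.1 -0.04 0 -1;0 0 0 -0.2 -0.08 0 -1;0 0 0 -0.3 -0.11 0 -1;0 0 0 -0.4 -0.15 0 -1;0 0 0 -0.5 -0.18 0 -1;0 0 0 -0.63 -0.22 0 -1;0 0 0 -0.75 -0.26 0 -1;0 0 0 -0.86 -0.3 0 -1",
)

```text
time: 18.6
tool_pos: [0.4343, -0.0956, 0.1458]
tcp_rot: [-2.539, 1.851, 0.0]
wrist_force: [-0.1, -0.9, -0.1]
width: 0.554
```

Request:
move_arm(
  series="0 0 0 -0.1 -0.04 0 -1;0 0 0 -0.2 -0.08 0 -1;0 0 0 -0.3 -0.11 0 -1;0 0 0 -0.42 -0.15 0 -1;0 0 0 -0.55 -0.2 0 -1;0 0 0 -0.7 -0.25 0 -1;0 0 0 -0.82 -0.3 0 -1;0 0 0 -0.85 -0.31 0 -1",
)

```text
time: 19.4
tool_pos: [0.438, -0.005, 0.1458]
tcp_rot: [-2.54, 1.849, 0.0]
wrist_force: [-1.0, 0.1, -1.1]
width: 0.555
```

```bash
cat > s.py <<'E'
import sys
from h import *
n=sys.argv[1];c=snap('side',n);x,y=312,185
cv2.imwrite(f'pics/{n}c.png',cv2.resize(c['pixels'][y-50:y+50,x-55:x+55,::-1],None,fx=7,fy=7,interpolation=cv2.INTER_CUBIC)[:600])
E
python3 d.py .440 -.008 .085; python3 s.py s8
```

```text
units [ 0.035 -0.01   0.608] pos [ 0.438  -0.005   0.1458] xaxis [ 3.073e-01 -9.516e-01 -2.000e-04] z [ 1.e-04  2.e-04 -1.e+00] w 0.555 t 19.4 F [-1.03  0.13 -1.12]
```

View pics/s8c.png

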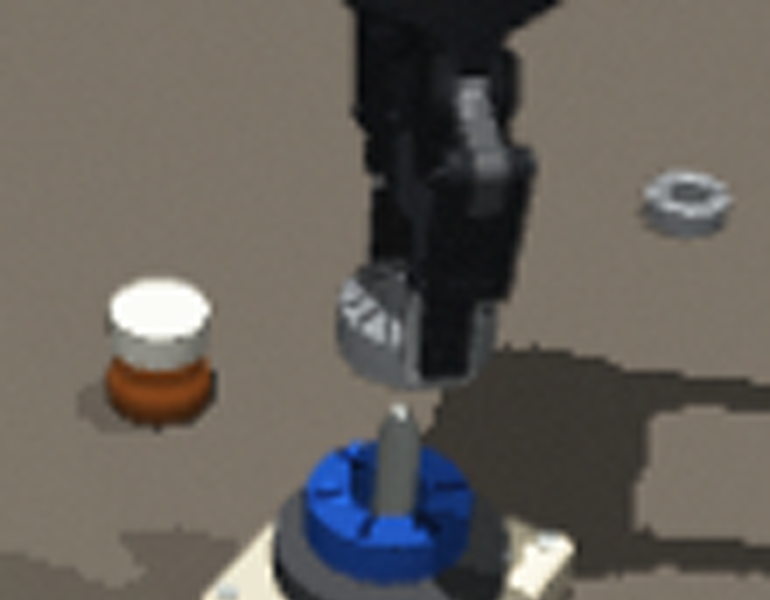

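Request:
move_arm(
  series="0 0 0 0.04 -0.025 0.03 -1;0 0 0 0.04 -0.025 0.06 -1;0 0 0 0.04 -0.025 0.12 -1;0 0 0 0.04 -0.025 0.22 -1;0 0 0 0.04 -0.025 0.32 -1;0 0 0 0.04 -0.025 0.42 -1;0 0 0 0.04 -0.025 0.5 -1;0 0 0 0.04 -0.025 0.55 -1",
)

```text
time: 20.25
tool_pos: [0.4408, -0.0094, 0.0895]
tcp_rot: [2.538, -1.85, -0.002]
wrist_force: [-0.5, 0.9, -2.1]
width: 0.553
```

```bash
python3 d.py .4415 -.008 .0825; python3 s.py s9
```

```text
units [-0.011 -0.011  0.07 ] pos [ 0.4408 -0.0094  0.0895] xaxis [ 3.058e-01 -9.521e-01 -7.000e-04] z [-1.8e-03  2.0e-04 -1.0e+00] w 0.553 t 20.25 F [-0.51  0.85 -2.06]
```

View pics/s9c.png

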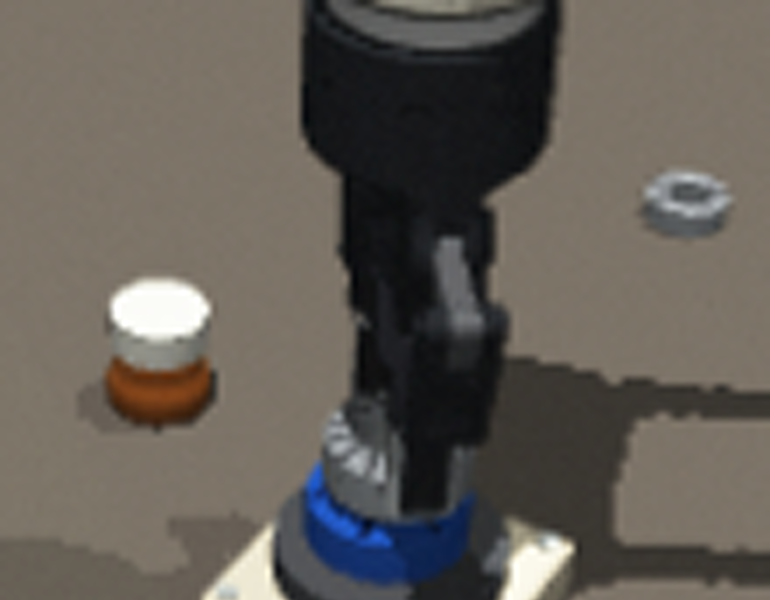

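Request:
move_arm(
  series="0 0 0 -0.01 -0.01 0.01 -1;0 0 0 -0.01 -0.01 0.02 -1;0 0 0 -0.01 -0.01 0.03 -1;0 0 0 -0.01 -0.01 0.04 -1;0 0 0 -0.01 -0.01 0.05 -1;0 0 0 -0.01 -0.01 0.055 -1;0 0 0 -0.01 -0.01 0.06 -1;0 0 0 -0.01 -0.01 0.06 -1",
)

```text
time: 21.1
tool_pos: [0.4421, -0.0082, 0.0847]
tcp_rot: [2.538, -1.851, -0.0]
wrist_force: [-0.8, -0.0, -0.9]
width: 0.553
```

Request:
move_arm(
  series="0 0 0 0 0 0.005 -1;0 0 0 0 0 0.005 -1;0 0 0 0 0 0.01 -1;0 0 0 0 0 0.01 -1;0 0 0 0 0 0.015 -1;0 0 0 0 0 0.015 -1;0 0 0 0 0 0.015 -1;0 0 0 0 0 0.015 -1",
)

```text
time: 21.9
tool_pos: [0.4422, -0.0082, 0.0837]
tcp_rot: [2.538, -1.851, -0.0]
wrist_force: [-3.2, -0.3, 6.2]
width: 0.555
```

Request:
move_arm(
  series="0 0 0 0 0 0.003 -1;0 0 0 0 0 0.003 -0.2;0 0 0 0 0 0.003 0.4;0 0 0 0 0 0.003 1;0 0 0 0 0 0.003 1;0 0 0 0 0 -0.05 1;0 0 0 0 0 -0.25 1;0 0 0 0 0 -0.5 1",
)

```text
time: 22.7
tool_pos: [0.441, -0.0081, 0.1328]
tcp_rot: [2.537, -1.85, -0.004]
wrist_force: [1.2, 0.2, 0.9]
width: 0.999
```

```bash
python3 d.py .4018 .2665 .14; python3 s.py s10
```

```text
units [-2.734 -0.467 -0.07 ] pos [ 0.441  -0.0081  0.1328] xaxis [ 0.3058 -0.9521 -0.0012] z [-3.1e-03  3.0e-04 -1.0e+00] w 0.999 t 22.7 F [1.16 0.25 0.93]
```

View pics/s10c.png

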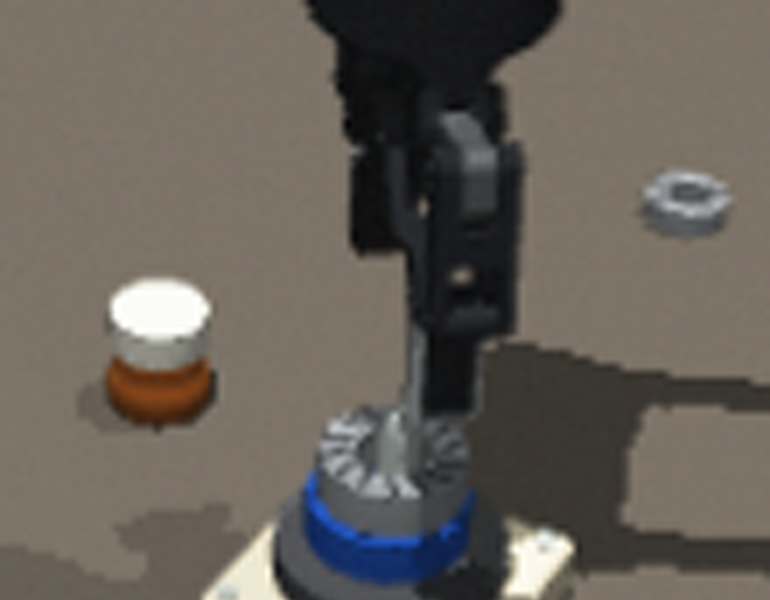

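The steel burr lies flat on the blue disc with the spindle centred in it, at crop (393,450). Next I move to the brass ring.

Request:
move_arm(
  series="0 0 0 -0.08 -0.01 -0.05 1;0 0 0 -0.2 -0.03 -0.1 1;0 0 0 -0.3 -0.05 -0.1 1;0 0 0 -0.42 -0.07 -0.1 1;0 0 0 -0.55 -0.1 -0.1 1;0 0 0 -0.68 -0.12 -0.1 1;0 0 0 -0.8 -0.14 -0.1 1;0 0 0 -0.92 -0.16 -0.1 1",
)

```text
time: 23.55
tool_pos: [0.4285, 0.0855, 0.1427]
tcp_rot: [2.538, -1.849, -0.001]
wrist_force: [0.2, 0.1, 0.7]
width: 0.997
```

Request:
move_arm(
  series="0 0 0 -0.1 -0.01 0 1;0 0 0 -0.2 -0.03 0 1;0 0 0 -0.3 -0.05 0 1;0 0 0 -0.42 -0.07 0 1;0 0 0 -0.55 -0.1 0 1;0 0 0 -0.68 -0.12 0 1;0 0 0 -0.8 -0.14 0 1;0 0 0 -0.92 -0.16 0 1",
)

```text
time: 24.35
tool_pos: [0.4162, 0.1779, 0.1433]
tcp_rot: [2.539, -1.851, -0.0]
wrist_force: [-0.4, -0.1, -0.6]
width: 1.0
```

```bash
python3 d.py .4018 .2665 .07; python3 - <<'E'
from m import *
c=snap('top','t11')
r=blobs(c,'brass',(.4018,.2665),.018,22);print(r)
x,y=282,240
cv2.imwrite('pics/t11c.png',cv2.resize(c['pixels'][y-40:y+40,x-50:x+50,::-1],None,fx=6,fy=6,interpolation=cv2.INTER_CUBIC))
E
```

```text
units [-0.887 -0.134  0.733] pos [0.4162 0.1779 0.1433] xaxis [ 0.306 -0.952  0.   ] z [-0. -0. -1.] w 1.0 t 24.35 F [-0.43 -0.06 -0.59]
None
```

View pics/t11c.png

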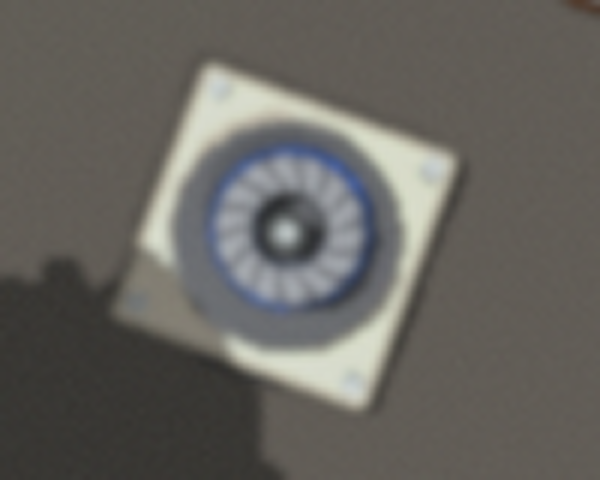

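Request:
move_arm(
  series="0 0 0 -0.1 -0.02 0.05 1;0 0 0 -0.2 -0.03 0.1 1;0 0 0 -0.3 -0.05 0.2 1;0 0 0 -0.42 -0.07 0.3 1;0 0 0 -0.55 -0.09 0.4 1;0 0 0 -0.68 -0.11 0.5 1;0 0 0 -0.8 -0.13 0.6 1;0 0 0 -0.89 -0.13 0.73 1",
)

```text
time: 25.2
tool_pos: [0.4017, 0.267, 0.0696]
tcp_rot: [-2.538, 1.85, -0.001]
wrist_force: [0.5, -0.0, 0.6]
width: 0.997
```

```bash
python3 d.py .4015 .2667 .0235; python3 - <<'E'
from m import *
c=snap('side','s12')
print(blobs(c,'brass',(.4018,.2665),.018,30))
x,y=316,300
cv2.imwrite('pics/s12c.png',cv2.resize(c['pixels'][y-60:y+40,x-60:x+60,::-1],None,fx=6,fy=6,interpolation=cv2.INTER_CUBIC))
E
```

```text
units [0.002 0.004 0.461] pos [0.4017 0.267  0.0696] xaxis [ 3.064e-01 -9.519e-01 -3.000e-04] z [ 8.e-04  5.e-04 -1.e+00] w 0.997 t 25.2 F [ 0.53 -0.02  0.61]
([313.67944785276075, 319.2484662576687], array([0.40556731, 0.26892159]), (23.507965087890625, 16.791404724121094))
```

View pics/s12c.png

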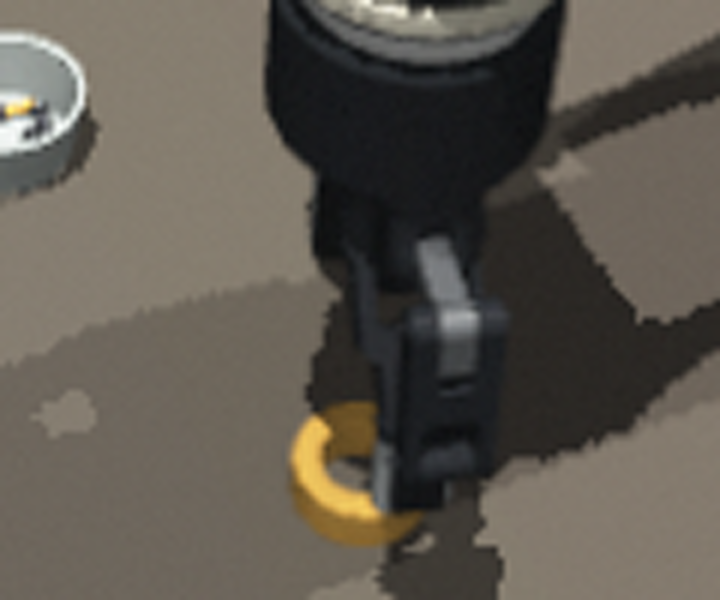

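Request:
move_arm(
  series="0 0 0 0 0 0.12 1;0 0 0 0 0 0.24 1;0 0 0 0 0 0.36 1;0 0 0 0 0 0.46 1;0 0 0 0 0 0.46 1;0 0 0 0 0 0.46 0.5;0 0 0 0 0 0.46 0;0 0 0 0 0 0.46 -0.5",
)

```text
time: 26.05
tool_pos: [0.4022, 0.2659, 0.025]
tcp_rot: [-2.537, 1.85, -0.001]
wrist_force: [0.8, 0.0, 4.2]
width: 0.513
```

Request:
move_arm(
  series="0 0 0 0 0 0 -1;0 0 0 0 0 0 -1;0 0 0 0 0 0 -1;0 0 0 0 0 -0.1 -1;0 0 0 0 0 -0.3 -1;0 0 0 0 0 -0.6 -1;0 0 0 0 0 -0.9 -1;0 0 0 0 0 -1 -1",
)

```text
time: 26.85
tool_pos: [0.4035, 0.2667, 0.128]
tcp_rot: [-2.534, 1.847, -0.004]
wrist_force: [0.7, 0.3, -1.1]
width: 0.49
```

```bash
python3 d.py .4415 -.008 .155; python3 - <<'E'
from m import *
c=snap('side','s13')
x,y=316,270
cv2.imwrite('pics/s13c.png',cv2.resize(c['pixels'][y-60:y+40,x-60:x+60,::-1],None,fx=6,fy=6,interpolation=cv2.INTER_CUBIC))
E
```

```text
units [ 2.731  0.477 -0.277] pos [0.4035 0.2667 0.128 ] xaxis [ 0.3058 -0.9521 -0.0014] z [ 0.0055  0.0033 -1.    ] w 0.49 t 26.85 F [ 0.67  0.26 -1.12]
```

View pics/s13c.png

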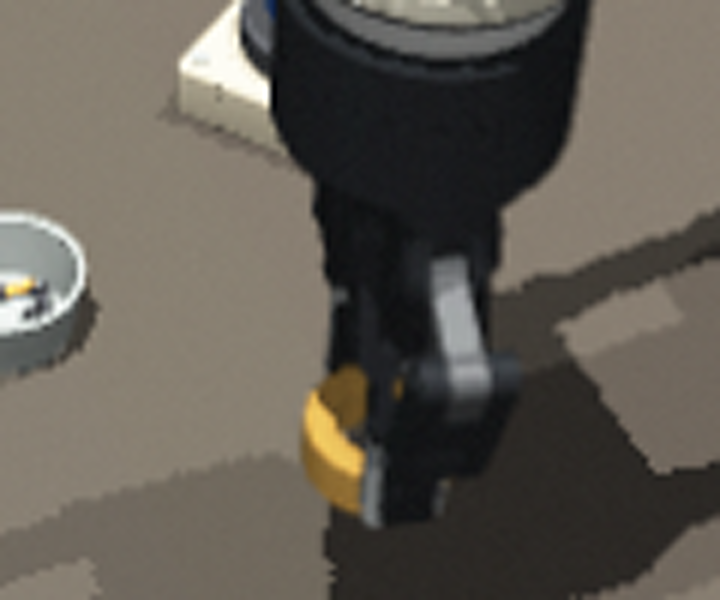

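```bash
python3 - <<'E'
from m import *
a=cv2.imread('pics/s12.png')[275:325,290:340];b=cv2.imread('pics/s13.png')[250:300,290:350][:, :50]
f=lambda i:cv2.resize(i,None,fx=8,fy=8,interpolation=cv2.INTER_CUBIC)
cv2.imwrite('pics/cmp.png',np.clip(np.hstack([f(a),f(b)]).astype(float)*1.6,0,255).astype(np.uint8))
c=snap('top','t13')
cv2.imwrite('pics/t13c.png',cv2.resize(c['pixels'][200:320,90:220,::-1],None,fx=5,fy=5))
E
```

```text
(no output)
```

View pics/cmp.png

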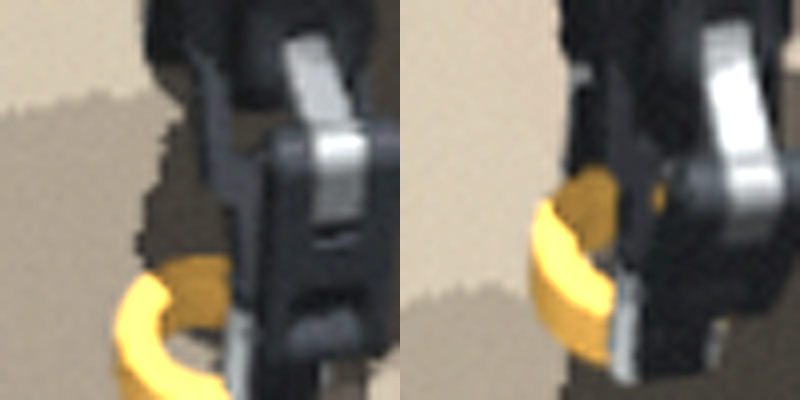

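View pics/t13c.png

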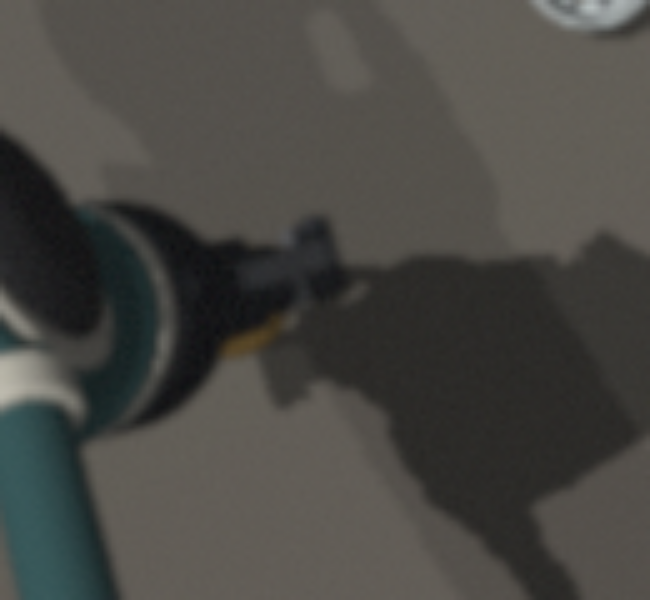

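The brass ring is held. It may be tilted slightly, so I'll check again over the base.

Request:
move_arm(
  series="0 0 0 0.1 0.02 -0.1 -1;0 0 0 0.2 0.04 -0.2 -1;0 0 0 0.3 0.06 -0.28 -1;0 0 0 0.42 0.08 -0.28 -1;0 0 0 0.55 0.1 -0.28 -1;0 0 0 0.68 0.12 -0.28 -1;0 0 0 0.8 0.14 -0.28 -1;0 0 0 0.91 0.16 -0.28 -1",
)

```text
time: 27.75
tool_pos: [0.414, 0.1727, 0.1519]
tcp_rot: [2.537, -1.851, -0.001]
wrist_force: [-0.2, -0.2, -1.1]
width: 0.487
```

Request:
move_arm(
  series="0 0 0 0.1 0.02 0 -1;0 0 0 0.2 0.04 0 -1;0 0 0 0.3 0.06 0 -1;0 0 0 0.42 0.08 0 -1;0 0 0 0.55 0.1 0 -1;0 0 0 0.68 0.12 0 -1;0 0 0 0.8 0.14 0 -1;0 0 0 0.91 0.16 0 -1",
)

```text
time: 28.55
tool_pos: [0.4269, 0.0814, 0.1523]
tcp_rot: [-2.538, 1.851, -0.0]
wrist_force: [0.2, 0.6, -1.7]
width: 0.49
```

Request:
move_arm(
  series="0 0 0 0.1 0.02 0 -1;0 0 0 0.2 0.04 0 -1;0 0 0 0.3 0.06 0 -1;0 0 0 0.42 0.08 0 -1;0 0 0 0.55 0.1 0 -1;0 0 0 0.7 0.12 0 -1;0 0 0 0.85 0.14 0 -1;0 0 0 0.91 0.16 0 -1",
)

```text
time: 29.35
tool_pos: [0.4397, -0.0105, 0.1524]
tcp_rot: [2.538, -1.852, 0.001]
wrist_force: [1.2, -0.1, -1.5]
width: 0.494
```

```bash
python3 d.py .4415 -.008 .11; python3 s.py s14
```

```text
units [-0.018 -0.025  0.424] pos [ 0.4397 -0.0105  0.1524] xaxis [ 3.048e-01 -9.524e-01  4.000e-04] z [ 4.e-04 -3.e-04 -1.e+00] w 0.494 t 29.35 F [ 1.18 -0.1  -1.5 ]
```

View pics/s14c.png

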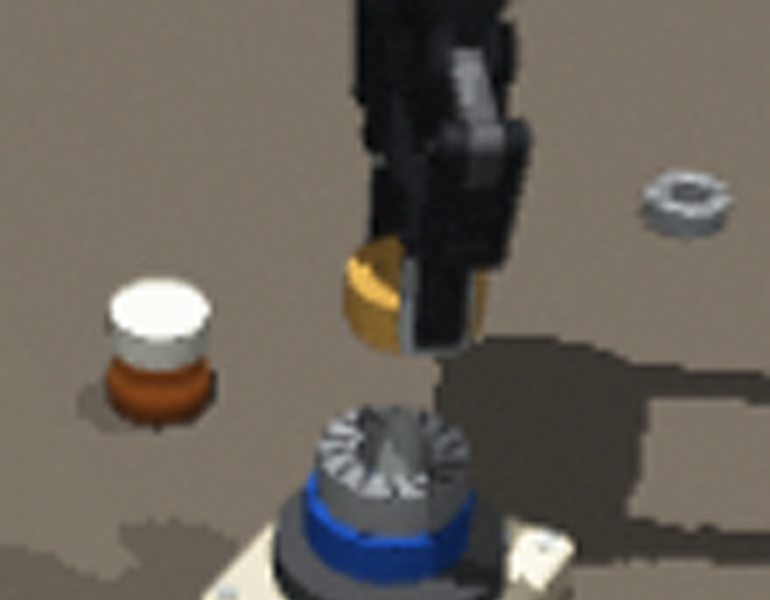

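Request:
move_arm(
  series="0 0 0 -0.01 -0.03 0.03 -1;0 0 0 -0.01 -0.03 0.06 -1;0 0 0 -0.01 -0.03 0.12 -1;0 0 0 -0.01 -0.03 0.2 -1;0 0 0 -0.01 -0.03 0.28 -1;0 0 0 -0.01 -0.03 0.36 -1;0 0 0 -0.01 -0.03 0.42 -1;0 0 0 -0.01 -0.03 0.43 -1",
)

```text
time: 30.2
tool_pos: [0.441, -0.0071, 0.108]
tcp_rot: [2.538, -1.85, -0.003]
wrist_force: [-0.1, 0.4, -2.6]
width: 0.488
```

```bash
python3 d.py .4422 -.0085 .1005; python3 s.py s15
```

```text
units [ 0.017 -0.008  0.075] pos [ 0.441  -0.0071  0.108 ] xaxis [ 3.059e-01 -9.521e-01 -9.000e-04] z [-2.3e-03  2.0e-04 -1.0e+00] w 0.488 t 30.2 F [-0.07  0.42 -2.65]
```

View pics/s15c.png

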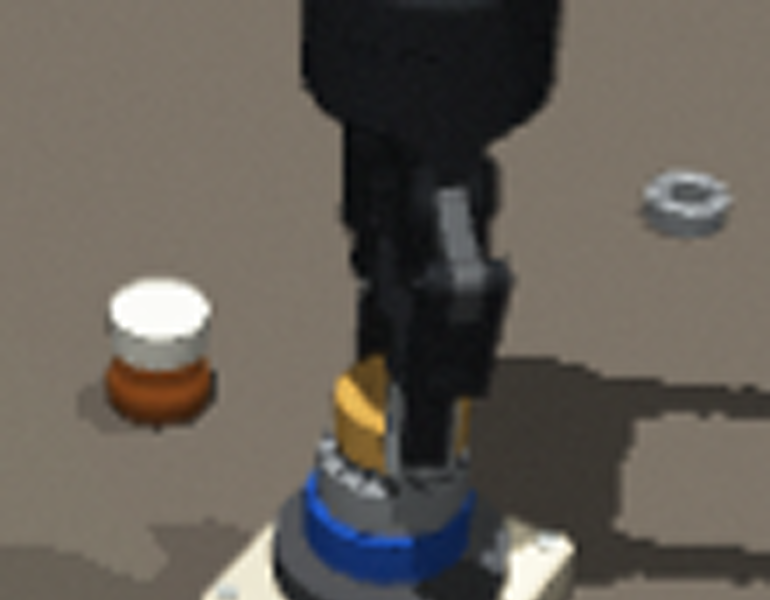

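Request:
move_arm(
  series="0 0 0 0.015 -0.01 0.01 -1;0 0 0 0.015 -0.01 0.02 -1;0 0 0 0.015 -0.01 0.03 -1;0 0 0 0.015 -0.01 0.04 -1;0 0 0 0.015 -0.01 0.045 -1;0 0 0 0.015 -0.01 0.05 -1;0 0 0 0.015 -0.01 0.055 -1;0 0 0 0.015 -0.01 0.055 -1",
)

```text
time: 31.05
tool_pos: [0.4432, -0.0083, 0.1037]
tcp_rot: [2.538, -1.851, -0.0]
wrist_force: [-0.2, 0.5, -1.6]
width: 0.488
```

Request:
move_arm(
  series="0 0 0 0 0 0.005 -1;0 0 0 0 0 0.005 -1;0 0 0 0 0 0.01 -1;0 0 0 0 0 0.01 -1;0 0 0 0 0 0.015 -1;0 0 0 0 0 0.015 -1;0 0 0 0 0 0.015 -1;0 0 0 0 0 0.015 -1",
)

```text
time: 31.85
tool_pos: [0.4433, -0.0083, 0.1023]
tcp_rot: [-2.538, 1.851, -0.0]
wrist_force: [0.4, -0.1, -1.7]
width: 0.486
```

Request:
move_arm(
  series="0 0 0 0 0 0.005 -1;0 0 0 0 0 0.005 -1;0 0 0 0 0 0.01 -1;0 0 0 0 0 0.01 -1;0 0 0 0 0 0.01 -1;0 0 0 0 0 0.01 -1;0 0 0 0 0 0.01 -1;0 0 0 0 0 0.01 -1",
)

```text
time: 32.65
tool_pos: [0.4433, -0.0083, 0.1015]
tcp_rot: [-2.538, 1.851, -0.0]
wrist_force: [-2.5, -0.3, 2.1]
width: 0.491
```

Request:
move_arm(
  series="0 0 0 0 0 0.003 -1;0 0 0 0 0 0.005 -1;0 0 0 0 0 0.007 -1;0 0 0 0 0 0.007 -1;0 0 0 0 0 0.007 -1;0 0 0 0 0 0.007 -1;0 0 0 0 0 0.007 -1;0 0 0 0 0 0.007 -1",
)

```text
time: 33.45
tool_pos: [0.4434, -0.0083, 0.1014]
tcp_rot: [2.539, -1.851, -0.0]
wrist_force: [-3.9, -0.0, 9.6]
width: 0.491
```

Contact at 9.6 N. I check it's flat, then release.

```bash
python3 s.py s16
```

```text
(no output)
```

View pics/s16c.png

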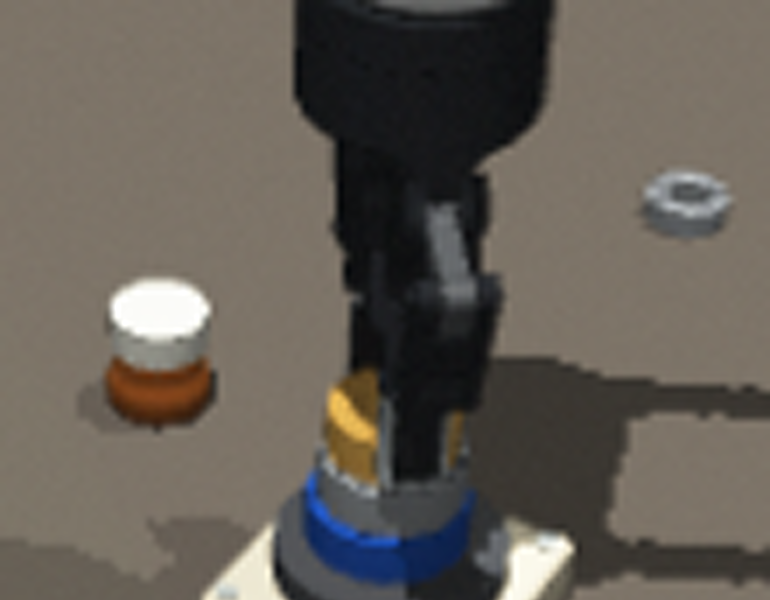

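Seated flat, no gap visible. Release.

Request:
move_arm(
  series="0 0 0 0 0 0 -1;0 0 0 0 0 0 -0.2;0 0 0 0 0 0 0.4;0 0 0 0 0 0 1;0 0 0 0 0 0 1;0 0 0 0 0 -0.05 1;0 0 0 0 0 -0.2 1;0 0 0 0 0 -0.4 1",
)

```text
time: 34.3
tool_pos: [0.4423, -0.0083, 0.1402]
tcp_rot: [2.537, -1.85, -0.004]
wrist_force: [0.7, 0.1, 0.3]
width: 0.996
```

```bash
python3 d.py .629 -.0155 .14; python3 s.py s17
```

```text
units [ 0.64  -1.756 -0.003] pos [ 0.4423 -0.0083  0.1402] xaxis [ 0.3058 -0.9521 -0.001 ] z [-2.6e-03  3.0e-04 -1.0e+00] w 0.996 t 34.3 F [0.68 0.06 0.34]
```

View pics/s17c.png

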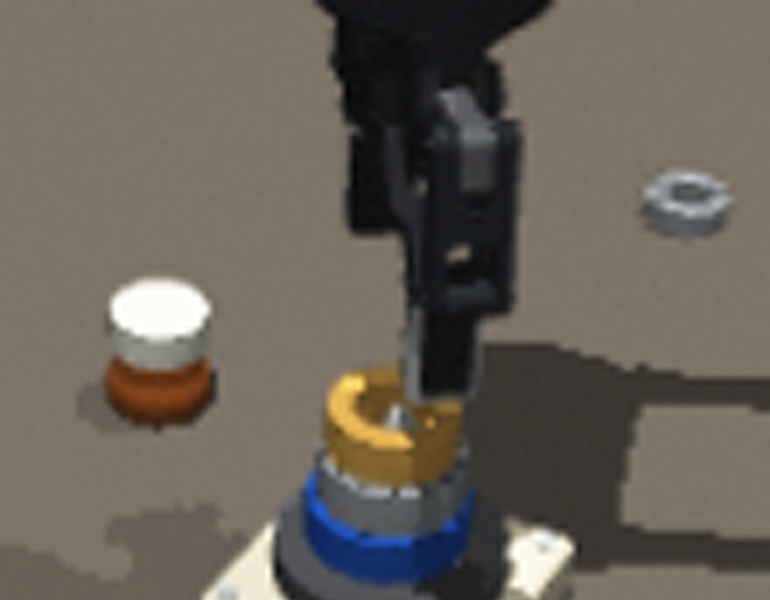

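The brass ring is flat on the burr with the spindle tip inside its bore, at crop (397,415). Now the cap.

Request:
move_arm(
  series="0 0 0 0.02 -0.08 -0.1 1;0 0 0 0.06 -0.2 -0.1 1;0 0 0 0.1 -0.3 -0.1 1;0 0 0 0.15 -0.42 -0.1 1;0 0 0 0.2 -0.55 -0.1 1;0 0 0 0.25 -0.68 -0.1 1;0 0 0 0.3 -0.8 -0.1 1;0 0 0 0.32 -0.88 -0.1 1",
)

```text
time: 35.15
tool_pos: [0.5383, -0.0121, 0.1504]
tcp_rot: [-2.538, 1.851, -0.0]
wrist_force: [-1.1, -0.6, 0.9]
width: 1.001
```

Request:
move_arm(
  series="0 0 0 0.04 -0.1 0 1;0 0 0 0.08 -0.2 0.1 1;0 0 0 0.12 -0.3 0.2 1;0 0 0 0.16 -0.42 0.3 1;0 0 0 0.2 -0.55 0.45 1;0 0 0 0.25 -0.68 0.6 1;0 0 0 0.3 -0.8 0.7 1;0 0 0 0.32 -0.88 0.75 1",
)

```text
time: 35.95
tool_pos: [0.6308, -0.0155, 0.0743]
tcp_rot: [2.538, -1.85, -0.002]
wrist_force: [-0.7, -0.0, -0.1]
width: 0.999
```

```bash
python3 d.py .629 -.0155 .028; python3 - <<'E'
from m import *
c=snap('side','s18')
print(blobs(c,'red',(.629,-.0155),.03,22))
x,y=237,205
a=cv2.resize(c['pixels'][y-40:y+40,x-50:x+50,::-1],None,fx=7,fy=7,interpolation=cv2.INTER_CUBIC)
cv2.imwrite('pics/s18c.png',a)
c=snap('top','t18');x,y=282,195
a=cv2.resize(c['pixels'][y-80:y+80,x-100:x+100,::-1],None,fx=4,fy=4,interpolation=cv2.INTER_CUBIC)
cv2.imwrite('pics/t18c.png',a[:600])
E
```

```text
units [-0.005  0.016  0.463] pos [ 0.6308 -0.0155  0.0743] xaxis [ 3.058e-01 -9.521e-01 -5.000e-04] z [-0.0015  0.     -1.    ] w 0.999 t 35.95 F [-0.68 -0.03 -0.12]
([231.68592592592591, 211.10370370370367], array([ 0.63666163, -0.00265682]), (17.220029830932617, 8.246211051940918))
```

View pics/s18c.png

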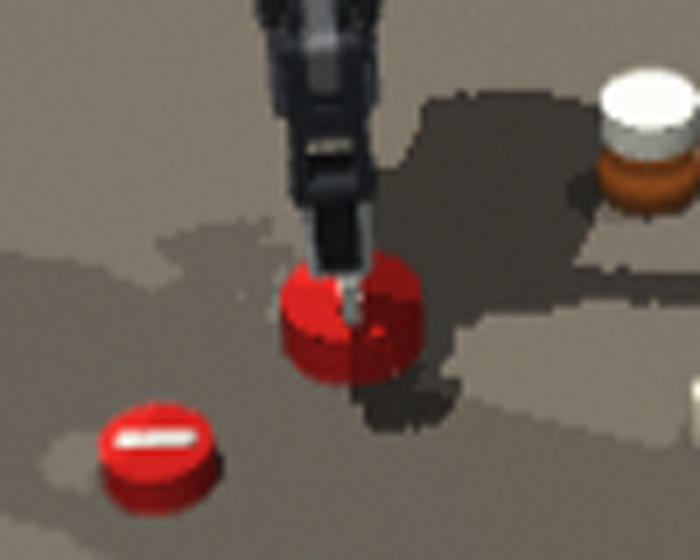

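View pics/t18c.png

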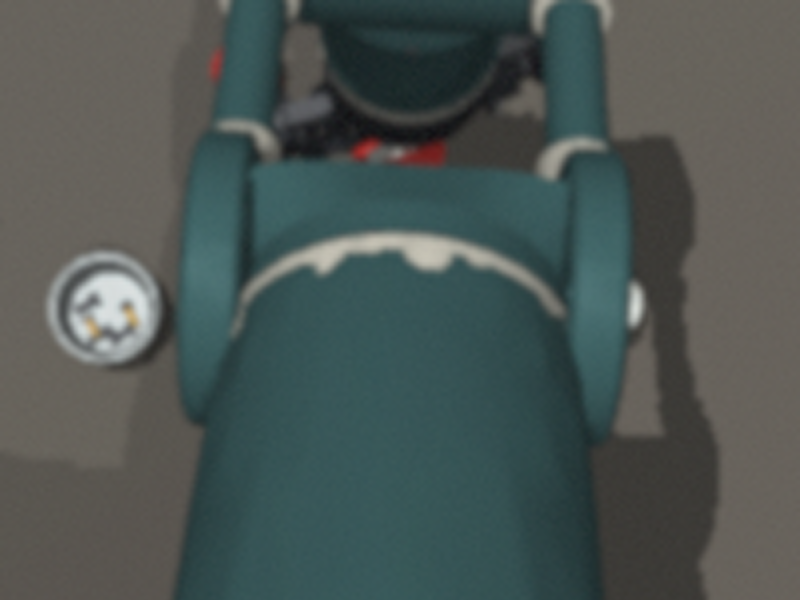

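```bash
python3 - <<'E'
from h import *
c=viewer.read_camera('side')
print(onz(c,[[236.8,207.4]],.022), proj(c,[[.629,-.0155,.022]]))
E
```

```text
[[ 0.62541625 -0.01052863  0.022     ]] [[235.90284874 205.97485106]]
```

Request:
move_arm(
  series="0 0 0 -0.01 0.03 0.12 1;0 0 0 -0.01 0.03 0.24 1;0 0 0 -0.01 0.03 0.36 1;0 0 0 -0.01 0.03 0.49 1;0 0 0 -0.01 0.03 0.49 1;0 0 0 -0.01 0.03 0.49 0.5;0 0 0 -0.01 0.03 0.49 0;0 0 0 -0.01 0.03 0.49 -0.5",
  squeeze=40,
)

```text
time: 36.9
tool_pos: [0.6284, -0.0154, 0.0278]
tcp_rot: [-2.538, 1.85, -0.003]
wrist_force: [0.5, -0.0, -0.3]
width: 0.563
```

Request:
move_arm(
  series="0 0 0 0 0 0 -1;0 0 0 0 0 0 -1;0 0 0 0 0 0 -1;0 0 0 0 0 -0.1 -1;0 0 0 0 0 -0.3 -1;0 0 0 0 0 -0.6 -1;0 0 0 0 0 -0.9 -1;0 0 0 0 0 -1 -1",
)

```text
time: 37.7
tool_pos: [0.6292, -0.0155, 0.1304]
tcp_rot: [-2.536, 1.849, -0.007]
wrist_force: [1.2, -0.2, -0.3]
width: 0.57
```

```bash
python3 d.py .4425 -.008 .16; python3 - <<'E'
from m import *
c=snap('side','s19')
x,y=237,185
a=cv2.resize(c['pixels'][y-40:y+40,x-50:x+50,::-1],None,fx=7,fy=7,interpolation=cv2.INTER_CUBIC)
cv2.imwrite('pics/s19c.png',a)
E
```

```text
units [-0.642  1.753 -0.306] pos [ 0.6292 -0.0155  0.1304] xaxis [ 0.3059 -0.9521  0.002 ] z [ 5.3e-03 -4.0e-04 -1.0e+00] w 0.57 t 37.7 F [ 1.24 -0.22 -0.35]
```

View pics/s19c.png

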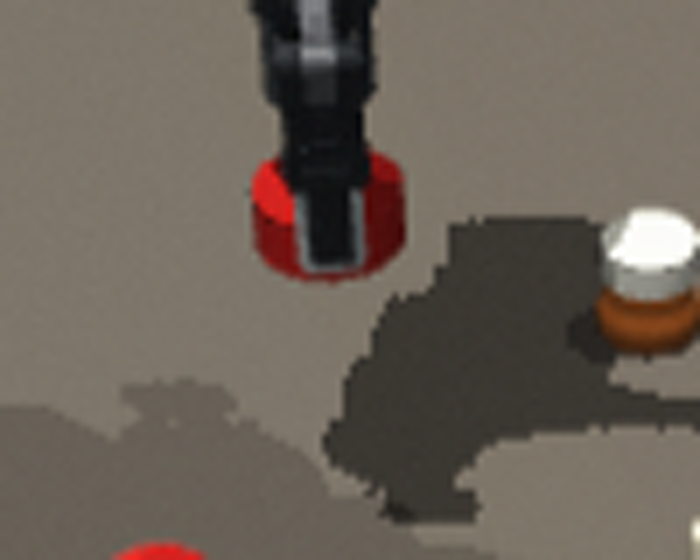

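Request:
move_arm(
  series="0 0 0 -0.02 0.08 -0.1 -1;0 0 0 -0.06 0.18 -0.2 -1;0 0 0 -0.1 0.28 -0.28 -1;0 0 0 -0.15 0.4 -0.3 -1;0 0 0 -0.2 0.53 -0.3 -1;0 0 0 -0.25 0.66 -0.3 -1;0 0 0 -0.29 0.78 -0.3 -1;0 0 0 -0.32 0.88 -0.3 -1",
)

```text
time: 38.55
tool_pos: [0.532, -0.0118, 0.1561]
tcp_rot: [2.538, -1.85, -0.001]
wrist_force: [0.9, 0.2, -1.5]
width: 0.569
```

Request:
move_arm(
  series="0 0 0 -0.04 0.1 0 -1;0 0 0 -0.08 0.2 0 -1;0 0 0 -0.12 0.3 0 -1;0 0 0 -0.16 0.42 0 -1;0 0 0 -0.21 0.55 0 -1;0 0 0 -0.26 0.7 0 -1;0 0 0 -0.31 0.82 0 -1;0 0 0 -0.32 0.87 0 -1",
)

```text
time: 39.35
tool_pos: [0.4394, -0.0078, 0.1563]
tcp_rot: [2.538, -1.85, -0.001]
wrist_force: [0.5, -0.6, 0.8]
width: 0.565
```

```bash
python3 d.py .4425 -.008 .13; python3 s.py s20
```

```text
units [ 0.012 -0.029  0.263] pos [ 0.4394 -0.0078  0.1563] xaxis [ 3.06e-01 -9.52e-01 -3.00e-04] z [-7.e-04  1.e-04 -1.e+00] w 0.565 t 39.35 F [ 0.55 -0.64  0.79]
```

View pics/s20c.png

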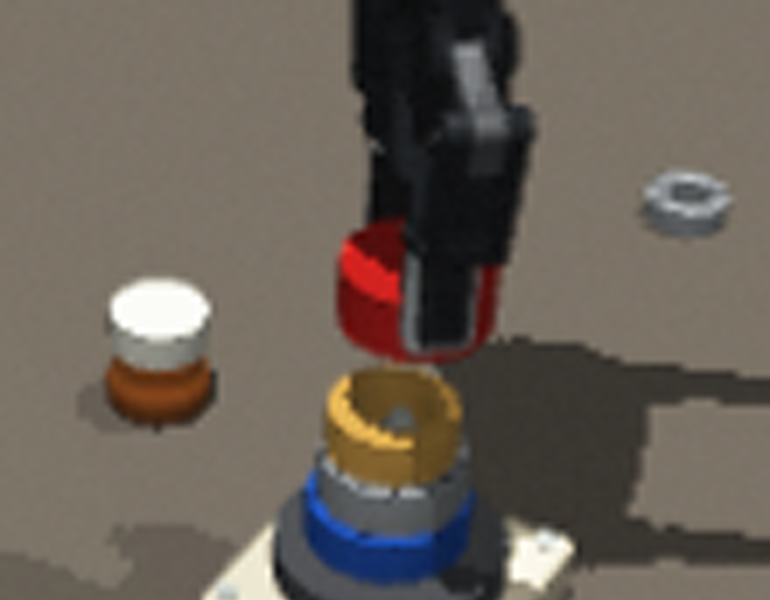

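Request:
move_arm(
  series="0 0 0 0.015 -0.038 0.04 -1;0 0 0 0.015 -0.038 0.08 -1;0 0 0 0.015 -0.038 0.12 -1;0 0 0 0.015 -0.038 0.17 -1;0 0 0 0.015 -0.038 0.22 -1;0 0 0 0.015 -0.038 0.26 -1;0 0 0 0.015 -0.038 0.28 -1;0 0 0 0.015 -0.038 0.28 -1",
)

```text
time: 40.2
tool_pos: [0.4448, -0.0082, 0.1281]
tcp_rot: [2.538, -1.851, -0.001]
wrist_force: [-0.4, -0.5, 0.3]
width: 0.567
```

```bash
python3 d.py .4435 -.008 .12; python3 s.py s21
```

```text
units [-0.006  0.012  0.081] pos [ 0.4448 -0.0082  0.1281] xaxis [ 3.058e-01 -9.521e-01 -4.000e-04] z [-9.e-04  1.e-04 -1.e+00] w 0.567 t 40.2 F [-0.37 -0.51  0.25]
```

View pics/s21c.png

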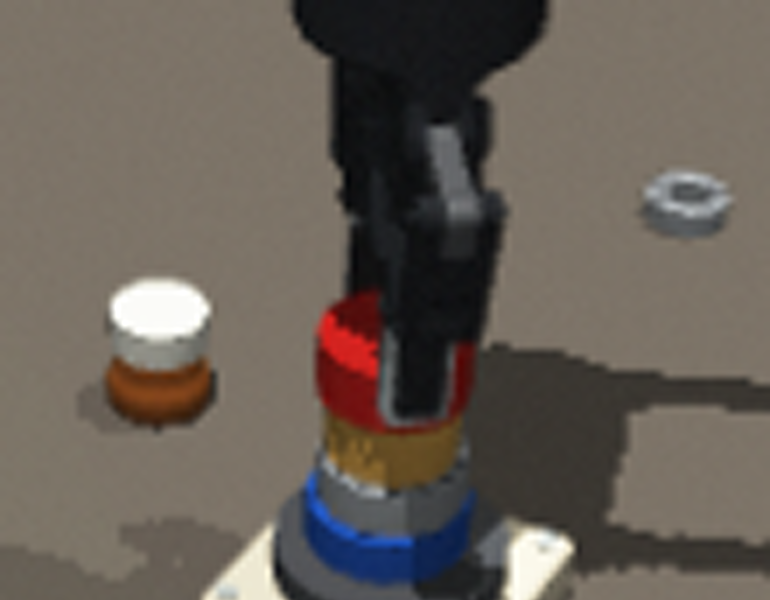

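Request:
move_arm(
  series="0 0 0 0 0.014 0.01 -1;0 0 0 0 0.014 0.02 -1;0 0 0 0 0.014 0.03 -1;0 0 0 0 0.014 0.04 -1;0 0 0 0 0.014 0.045 -1;0 0 0 0 0.014 0.05 -1;0 0 0 0 0.014 0.055 -1;0 0 0 0 0.014 0.055 -1",
)

```text
time: 41.05
tool_pos: [0.4438, -0.0087, 0.123]
tcp_rot: [2.538, -1.851, -0.0]
wrist_force: [-0.0, -0.2, -0.6]
width: 0.564
```

Request:
move_arm(
  series="0 0 0 0 0 0.005 -1;0 0 0 0 0 0.005 -1;0 0 0 0 0 0.01 -1;0 0 0 0 0 0.01 -1;0 0 0 0 0 0.015 -1;0 0 0 0 0 0.015 -1;0 0 0 0 0 0.015 -1;0 0 0 0 0 0.015 -1",
)

```text
time: 41.85
tool_pos: [0.4438, -0.0087, 0.1216]
tcp_rot: [-2.538, 1.851, -0.0]
wrist_force: [-0.3, 0.5, -0.6]
width: 0.566
```

Request:
move_arm(
  series="0 0 0 0 0 0.005 -1;0 0 0 0 0 0.005 -1;0 0 0 0 0 0.01 -1;0 0 0 0 0 0.01 -1;0 0 0 0 0 0.01 -1;0 0 0 0 0 0.01 -1;0 0 0 0 0 0.01 -1;0 0 0 0 0 0.01 -1",
)

```text
time: 42.65
tool_pos: [0.444, -0.0087, 0.1215]
tcp_rot: [-2.538, 1.851, -0.0]
wrist_force: [-3.5, -0.4, 8.5]
width: 0.568
```

```bash
python3 s.py s22
```

```text
(no output)
```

View pics/s22c.png

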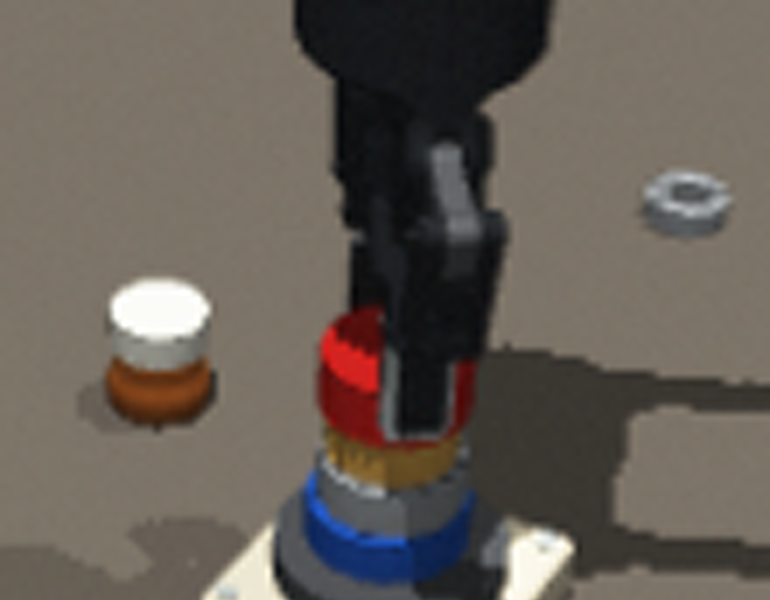

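The cap is seated (8.5 N) and looks centred over the brass ring in this view, at crop (397,380). Release and retreat.

Request:
move_arm(
  series="0 0 0 0 0 0 -1;0 0 0 0 0 0 -0.2;0 0 0 0 0 0 0.4;0 0 0 0 0 0 1;0 0 0 0 0 0 1;0 0 0 0 0 -0.05 1;0 0 0 0 0 -0.2 1;0 0 0 0 0 -0.4 1",
)

```text
time: 43.5
tool_pos: [0.4428, -0.0086, 0.1601]
tcp_rot: [2.537, -1.85, -0.004]
wrist_force: [0.7, -0.2, -1.4]
width: 0.998
```

Request:
move_arm(
  series="0 0 0 0 0 -0.2 1;0 0 0 0.1 0.02 -0.4 1;0 0 0 0.22 0.05 -0.5 1;0 0 0 0.36 0.1 -0.5 1;0 0 0 0.5 0.13 -0.5 1;0 0 0 0.65 0.17 -0.5 1;0 0 0 0.8 0.2 -0.5 1;0 0 0 0.95 0.2 -0.5 1",
)

```text
time: 44.3
tool_pos: [0.4534, -0.1064, 0.2102]
tcp_rot: [2.538, -1.851, -0.001]
wrist_force: [-0.8, 0.5, 0.7]
width: 1.001
```

Request:
move_arm(
  series="0 0 0 0.1 0 0 1;0 0 0 0.2 0 0 1;0 0 0 0.3 0 0 1;0 0 0 0.43 0 0 1;0 0 0 0.56 0 0 1;0 0 0 0.7 0 0 1;0 0 0 0.84 0 0 1;0 0 0 0.95 0 0 1",
)

```text
time: 45.1
tool_pos: [0.4833, -0.197, 0.2106]
tcp_rot: [2.538, -1.851, 0.0]
wrist_force: [-0.6, 0.7, 0.5]
width: 0.997
```

```bash
python3 s.py s23; python3 - <<'E'
from m import *
c=snap('top','t23')
r=blobs(c,'red',(.4425,-.008),.21,22);print(r)
cv2.imwrite('pics/t23c.png',cv2.resize(c['pixels'][200:280,230:330,::-1],None,fx=7,fy=7,interpolation=cv2.INTER_CUBIC))
E
```

```text
([280.58376156217884, 237.031175059952], array([ 0.44348396, -0.01000677]), (24.0, 25.0))
```

View pics/s23c.png

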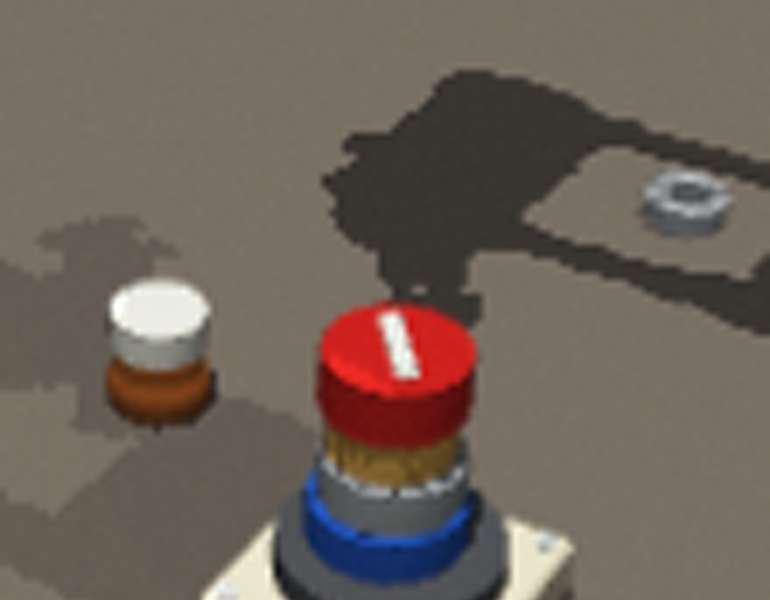

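View pics/t23c.png

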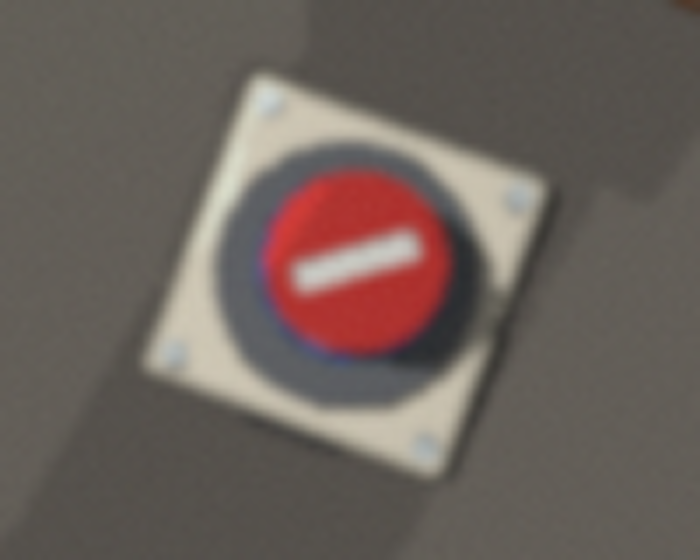

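View pics/t23.png

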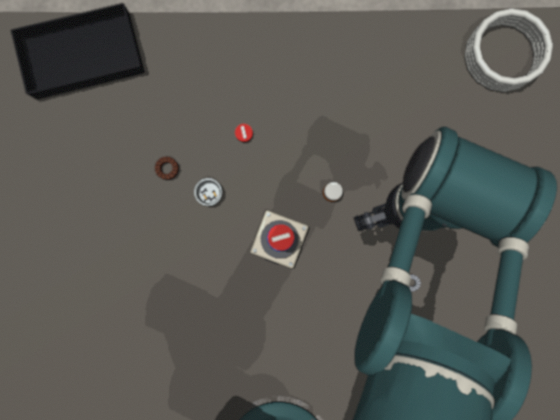

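The cap centre (0.4435,-0.0100) matches the disc below it (0.4434,-0.0100), and it lies flat. The rusty burr, cup and jar are at their first pixel positions. Handing in.

```bash
python3 -c "
from workcell import bot
print(bot.finish_job())"
```

```text
the job is handed in; nothing more can be done
None
```

The coffee grinder is rebuilt and handed in at about 45 s of the 102 s allowed. The stack on the spindle is, from the bottom up, blue disc, large steel burr, brass ring and the 50 mm red cap. I lowered each part until it made contact (about 6–10 N) before letting go.

**Last checks:** the two camera views show all four parts stacked flat. The cap centre is at (0.4435, -0.0100), within 0.1 mm of the blue disc's measured centre. The stack sits about 2–3 mm from the spindle axis as measured, which is within the bore play. The rusty burr, screw cup and grease jar have not moved. The gripper is open and clear of everything.

**Disagreements:**
- The side and top cameras differed by 2–4 mm on some positions, so I corrected each placing by eye against the spindle and the parts below.
- The brass ring looked slightly tilted in the grip after lifting, but it was flat once it was on the burr.

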